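# Hook the practice plates on the drawing slope

## Robot

A 6-joint arm with a two-finger parallel gripper is mounted at the origin on the work surface; the furniture and walls round the work are solid. World frame = base frame: x ahead of the robot, y to its left, z up, the work surface at z = 0. Lengths are in m, angles in rad, forces in N, time in s.
With the tool pointing down it reaches from about 0.425 to 0.95 m from the base axis. Payload 14.7 kg.
Tool frame: the origin (TCP) lies midway between the tips of the shut fingers; the grasp point (between the pads) lies 19 mm behind it; z points along the fingers, y is the line along which they close (so a half turn about z gives the same grasp; the last joint's range is limited). The gripper opens to 85 mm and grips with 20 to 120 N. Pads are 22 mm wide; open, the fingers measure 114 mm over their backs; the gripper's body (76 mm by 85 mm) begins 54 mm behind the grasp point. The pads swing forward as they close: fully open they stand 13 mm farther back than shut.
Start: joints at [-1.165, 0.48, 1.596, -0, 1.065, -0.047], TCP at [0.284, -0.584, 0.231] pointing down, gripper open.
Joint ranges: [-2.75, 2.75], [-0.82, 2.05], [0.23, 2.67], [-1.56, 4.7], [0.09, 2.69], [-2.92, 2.92]. Speed limits (rad/s): [1.89, 1.89, 2.39, 3.01, 3.01, 3.01].

## Interface

Orientations are given as a unit quaternion [x, y, z, w].
In Python, from station import arm gives the robot as it stands.
- The arm moves only by the shell command python3 steer.py [OPENING] [FORCE], which reads ROWS from standard input. ROWS is 1 to 20 rows, parted by semicolons, with the numbers parted by commas; each row has 6 numbers: dx, dy, dz in m, then a rotation vector rx, ry, rz in rad; each row shifts and turns the commanded pose from where the row before left it, along the tool's axes as they then stand; what a row does not reach is not made up. A row lasts 1/12 s, in which the tool goes at most 0.0417 m and 0.125 rad, less where a joint would pass 70% of its speed; a pose out of reach is approached as far as the arm can. OPENING is the finger opening in m, set as the command begins (- or left out keeps the last). The fingers move at their own pace and stop on an object; FORCE is the grip in N (left out, the last holds). Time passes only in rows, so rows that do not move let the fingers close. It prints the time, the measured TCP pose, the force, the opening and the grip force at its end. Input that does not fit is refused with a message, and nothing moves.
- arm.observe(): the state, without advancing time (a new reading comes with each control period).
- arm.get_image(name): name is "scene" or "top" or "wrist"; returns a dict with "image" (480x640x3 uint8, blue, green, red), "vfov" (degrees; the focal length in pixels is half the picture's height over the tangent of half this angle, whatever the lens; pixels are square), "cx", "cy" (the principal point, pixels), "eye" and "attitude" of the camera in the world. Camera axes: x right, y up, looking along -z (the intrinsics and any distortion apply to the point x, -y, -z); pixel columns grow to the right and rows downward; lengths in m; the calibration is good to about 2 mm. A picture is of the moment at which its call begins. There is no depth.
- arm.hand_in(): hands the job in; it is judged then, once.
The state is a dict: "clock": time; "joints": joint angles; "joint_velocities": joint speeds; "tau": joint torques, N m; "position": TCP position; "tcp_rot": TCP orientation; "wrist_force": force on the tool from outside, world axes, zero at the start; "torque": the same for the moment, N m; "opening": finger opening in m; "finger_force": force on a finger pad.
Only numpy, scipy, OpenCV 4.12 (cv2) and the standard library are available. Lean on these libraries where they do the work, as an engineer would, in place of code of your own. Each camera call takes 0.05 s, during which the arm holds its last target. There are 200 camera calls.

## Task

Hang the two practice plates side by side on the steep drawing board, skin side up and hook end uphill: the strip under each plate's hook end goes behind the wooden rail, wherever that is clamped, so that the plate cannot slide off, and the plate lies flat and square on the board between the rail's two thumb screws. Do not drop a plate or let it slide down loose: set it on the board, draw it down gently until its hook bears on the rail, without dragging the lightly clamped rail out of its setting, and only then let go. Leave the other things on the table where they are.

Things in the scene. Friction and masses are not known exactly. Their poses are not given: they have to be found in the camera images.
- stand: Drawing slope: a plywood board hinged on a wooden base fixed to the table, about 175 mm deep and 260 mm wide over its two steel side quadrants. Origin: on the table, midway under the hinge line at the board's front (lower) edge; +x towards the board's upper edge, +z up. The hook rail is clamped across the board by a 9 mm thumb screw near each end (5 mm above the rail, 108 mm from its middle).
- slope (a joint): Tilt of the board, rad: 0 level, grows as the far (upper) edge rises; clamped stiff at 0.56 to 0.68, not to be changed. Hinge line 30 mm over the table; the face lies 12 mm above it along the normal and is 222 x 240 mm, with an 8 mm high pencil ledge on its lower edge; black clamp knobs reach 20 mm beyond both side edges, 140 to 160 mm uphill of the hinge.
- board (a point): Fixed point on the board's face, midway across, 150 mm uphill of the hinge line. +x uphill, +y across, +z out of the face (tilts with the board). The hook rail (wood, 10 mm wide, 6 mm high, 230 mm long in y) can be clamped anywhere with its uphill face at x -18 to +18 mm: not measured, find it by feel or by eye. Smooth wood, x -150 to +66; friction 0.36 to 0.51: what is not hooked slides.
- hook_rail (a joint): How far the hook rail has been dragged along the board from where it was clamped, m: 0 at the start wherever it is clamped (so it does not tell the place), positive uphill. The screws hold it by friction: a pull of over about 12 N along the board drags it.
- plate_a: Practice plate with a flower drawing, loose, about 90 g (63 to 117), lying level, skin up: plywood 120 x 56 x 10 mm (x, y, z), 3 mm tan skin on top; under each end a full-width strip 12 wide, 8.5 high, flush with the end: hook strip at +x, foot strip at -x. Height 20.5 mm. Origin: centre, level with the strips' undersides. From above, the hook end has 29 mm bare wood, two screws and a dark hole.
- plate_b: Practice plate with a moth drawing, loose, about 90 g (63 to 117), lying level, skin up: plywood 120 x 56 x 10 mm (x, y, z), 3 mm tan skin on top; under each end a full-width strip 12 wide, 8.5 high, flush with the end: hook strip at +x, foot strip at -x. Height 20.5 mm. Origin: centre, level with the strips' undersides. From above, the hook end has 29 mm bare wood, two screws and a dark hole.
- plate_a_hook (a point): Point on plate_a: foot of the inner face of its hook strip (the face that looks to the plate's middle), midway across; 48 mm from the plate's origin along +x, axes as the plate's. On a plate hooked home this point touches the foot of the rail's uphill face.
- plate_b_hook (a point): The same point on plate_b.
- coffee_cup: Paper coffee cup 75 mm wide, 83 mm high, a bystander, loose. Origin: centre of its underside.
- jelly_tub: Low round white tub with blue lid, 59 mm wide, 44 mm high, a bystander, loose. Origin: centre of its underside.
- marker: Thick marker pen 135 mm long, 17 mm thick, lying along its y axis between the plates and the slope, a bystander, loose. Origin: centre of its underside.
- machine: Pen-shaped needle machine lying, 197 mm long along its y axis, 35 mm thick, a bystander, loose. Origin: centre of its underside.

How it is judged:
By the outcome, as a careful person would: the job done as asked, in the order asked, and still so for the second after the job is handed in, with the robot touching nothing.
It also fails if it takes over 64 s, if anything falls off the work surface, if the arm or the gripper's body presses on something with over 40 N, if the wrist force passes 120 N, or if a joint passes its speed limit or range.

## Working session

There is one attempt and no reset: what is moved stays moved. The work goes in short steps, Python scripts to look and compute and a shell command to move; the robot and the scene stay as the last step left them, time stands still between calls to the robot, and variables do not carry over. Pictures are saved under pics/ and viewed, at most 10 in all, crops included, and the job is handed in when it is done.

```bash
ls; mkdir -p pics
python3 - <<'E'
from station import arm
import cv2
for n in("scene","top","wrist"):
    d=arm.get_image(n); cv2.imwrite(f"pics/{n}0.png",d["image"]); print(n,{k:v for k,v in d.items() if k!="image"})
print(arm.observe())
E
```

```text
pics
station.py
steer.py
scene {'vfov': 47.991274520770006, 'cx': 313.72082958834045, 'cy': 253.34490362109585, 'eye': array([-0.01920273,  0.774399  ,  0.6073887 ]), 'attitude': array([-0.14643547,  0.46449295,  0.83447929, -0.25777366])}
top {'vfov': 55.363239088879205, 'cx': 321.8736399329613, 'cy': 238.4232832934863, 'eye': array([0.37177508, 0.04338025, 0.96346247]), 'attitude': array([-0.0391113 ,  0.03704425,  0.70889081, -0.70325802])}
wrist {'vfov': 67.95135015930093, 'cx': 317.3529413828786, 'cy': 244.71294155085982, 'eye': array([ 0.35881935, -0.54936657,  0.37402841]), 'attitude': array([-0.13585516,  0.08580953, -0.52347816,  0.83675009])}
{'clock': 0.15, 'joints': array([-1.16457992e+00,  4.80678304e-01,  1.59673206e+00,  1.32741567e-05,
        1.06510963e+00, -4.65811803e-02]), 'joint_velocities': array([ 8.82664053e-04, -1.35462226e-03, -2.07646801e-03, -1.26874807e-03,
       -9.46821472e-04, -3.09446855e-05]), 'tau': array([-2.66155957e-04, -9.51148510e+01, -4.30461681e+01, -3.07560560e-05,
        8.23622133e-03, -3.14389854e-05]), 'position': array([ 0.28427241, -0.58418978,  0.23082488]), 'tcp_rot': array([ 9.74481691e-01,  2.24466522e-01, -7.72166931e-05, -4.57235223e-04]), 'wrist_force': array([-0.15077879, -0.6731895 ,  0.18116264]), 'torque': array([-0.00935873,  0.06092466, -0.03356536]), 'finger_force': 0.0, 'opening': 0.08566357343697946}
```
View pics/top0.png

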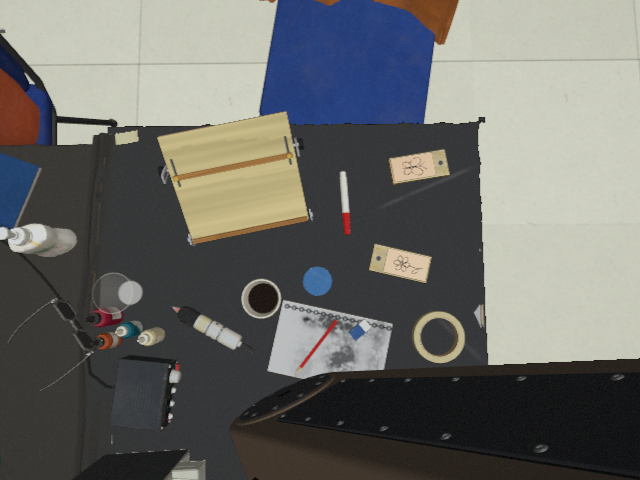

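View pics/scene0.png

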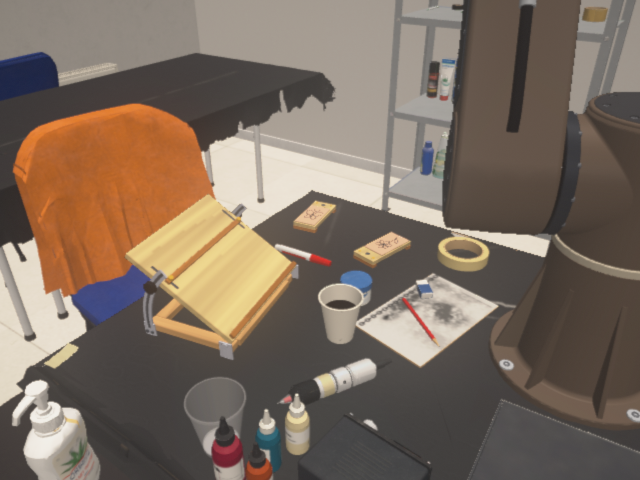

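The top view shows the plates at about (419,167), with its hook end to the right, and (401,263), with its hook end to the left. The board spans (158,137)–(309,217), the rail runs (175,180)–(292,155), and the marker is at (345,200). The scene view shows the board rising away from the robot, with the same layout.

Create h.py:
```python
import numpy as np, cv2
from scipy.spatial.transform import Rotation as R
from station import arm
class Cam:
    def __init__(s,name,save=None):
        d=arm.get_image(name); s.im=d["image"]; s.f=240/np.tan(np.radians(d["vfov"])/2)
        s.c=np.array([d["cx"],d["cy"]]); s.eye=np.array(d["eye"]); s.A=R.from_quat(d["attitude"]).as_matrix()
        if save: cv2.imwrite(f"pics/{save}.png",s.im)
    def ray(s,p):
        p=np.atleast_2d(np.asarray(p,float)); q=np.c_[(p-s.c)/s.f,np.ones(len(p))]*[1,-1,-1]
        q=q@s.A.T; return q/np.linalg.norm(q,axis=1)[:,None]
    def on(s,p,n,d):            # hit plane n.x=d
        r=s.ray(p); n=np.asarray(n,float); return s.eye+r*((d-s.eye@n)/(r@n))[:,None]
    def onz(s,p,z): return s.on(p,[0,0,1],z)
    def proj(s,P):
        q=(np.atleast_2d(P)-s.eye)@s.A; return s.c+s.f*np.c_[q[:,0],-q[:,1]]/(-q[:,2:])
def tri(cs,ps):                 # least-squares meeting of rays; returns point, rms miss
    M=np.zeros((3,3));b=np.zeros(3);L=[]
    for c,p in zip(cs,ps):
        r=c.ray(p)[0];K=np.eye(3)-np.outer(r,r);M+=K;b+=K@c.eye;L.append((K,c.eye))
    x=np.linalg.solve(M,b); return x,np.sqrt(np.mean([np.sum((K@(x-e))**2) for K,e in L]))
def quads(im,lo,hi,amin,box=None):
    m=cv2.inRange(cv2.cvtColor(im,cv2.COLOR_BGR2HSV),lo,hi)
    if box: z=np.zeros_like(m);x0,y0,x1,y1=box;z[y0:y1,x0:x1]=m[y0:y1,x0:x1];m=z
    m=cv2.morphologyEx(m,cv2.MORPH_CLOSE,np.ones((7,7)))
    return [c for c in cv2.findContours(m,cv2.RETR_EXTERNAL,cv2.CHAIN_APPROX_NONE)[0] if cv2.contourArea(c)>amin]
def go(pos,Rm):                 # what is left to do, in tool axes
    o=arm.observe(); T=R.from_quat(o["tcp_rot"]); print("t",round(o["clock"],2),"shift(tool)",np.round(T.inv().apply(np.asarray(pos)-o["position"]),4),
      "rot",np.round((T.inv()*R.from_matrix(Rm)).as_rotvec(),4),"shift after rot",np.round(np.asarray(Rm).T@(np.asarray(pos)-o["position"]),4))
```

Run:
```python
from h import *
np.set_printoptions(precision=4,suppress=True)
t=Cam("top")
for c in quads(t.im,(5,30,110),(30,200,255),500,(360,130,480,300)):
    b=cv2.boxPoints(cv2.minAreaRect(c)); P=t.onz(b,.0205); print(b.round(1).tolist(),P[:,:2].tolist(),P.mean(0)[:2])
for c in quads(t.im,(5,30,60),(35,200,255),5000,(140,90,320,250)):
    print("board",cv2.boxPoints(cv2.minAreaRect(c)).tolist(), cv2.approxPolyDP(c,5,True)[:,0].tolist())
s=Cam("scene")
for c in quads(s.im,(5,30,60),(35,200,255),5000,(120,190,300,360)):
    print("boardS",cv2.approxPolyDP(c,5,True)[:,0].tolist())
cv2.imwrite("pics/a.png",np.vstack([cv2.resize(t.im[100:260,140:330],None,fx=2,fy=2,interpolation=2)[:, :380],cv2.resize(s.im[190:340,120:310],(380,280),interpolation=2)]))
```

```text
[[368.0, 269.5], [374.1000061035156, 243.1999969482422], [432.0, 256.5], [425.8999938964844, 282.8999938964844]] [[0.40861231648715585, -0.048709828279347174], [0.4630014323229178, -0.06231608593268314], [0.4343730332413357, -0.181024041792069], [0.3803517321318734, -0.1667395486446284]] [ 0.4216 -0.1147]
[[388.29998779296875, 157.89999389648438], [445.1000061035156, 148.5], [449.3999938964844, 174.60000610351562], [392.70001220703125, 184.10000610351562]] [[0.6436250807717856, -0.09595504383026374], [0.6630953916361129, -0.2164850206014468], [0.6066064623843954, -0.2235546323611961], [0.5873624778658407, -0.10376880137466257]] [ 0.6252 -0.1599]
board [[156.10540771484375, 135.65476989746094], [286.26470947265625, 108.85728454589844], [309.22821044921875, 220.3942108154297], [179.06890869140625, 247.1916961669922]] [[285, 111], [157, 137], [193, 243], [308, 220]]
boardS [[120, 190], [120, 275], [136, 266], [148, 276], [144, 287], [153, 296], [154, 335], [145, 334], [140, 299], [120, 313], [124, 342], [150, 359], [293, 359], [299, 352], [299, 198], [263, 214], [221, 190]]
```

View pics/a.png

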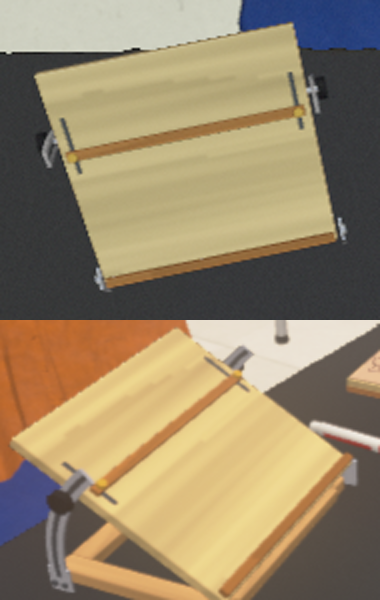

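The crop shows the board face clearly: the rail with brass screws at each end, and the ledge along the lower edge. Next I'll move the wrist camera over the work.

```bash
echo '0.027,-0.021,-0.002,0,0,0;0.027,-0.021,-0.002,0,0,0;0.027,-0.021,-0.002,0,0,0;0.027,-0.021,-0.002,0,0,0;0.027,-0.021,-0.002,0,0,0;0.027,-0.021,-0.002,0,0,0;0.027,-0.021,-0.002,0,0,0;0.027,-0.021,-0.002,0,0,0;0.027,-0.021,-0.002,0,0,0;0.027,-0.021,-0.002,0,0,0;0.027,-0.021,-0.002,0,0,0;0.027,-0.021,-0.002,0,0,0;0.027,-0.021,-0.002,0,0,0;0.027,-0.021,-0.002,0,0,0;0,0,0,0,0,0' | python3 steer.py
python3 - <<'E'
from h import *
w=Cam("wrist","w1"); print(w.eye, w.ray([w.c]), arm.observe()["joints"])
np.savez("w1",eye=w.eye,A=w.A,c=w.c,f=w.f)
E
```

```text
clock: 1.5
position: [0.4977, -0.1504, 0.2598]
tcp_rot: [0.974, 0.226, 0.001, -0.0]
wrist_force: [-1.0, 0.4, 0.6]
opening: 0.0855
finger_force: 0.0
[ 0.57195566 -0.11535965  0.40317775] [[-0.28371709 -0.13832619 -0.94887854]] [-3.56130636e-01  2.67116770e-01  1.85878955e+00  4.67928538e-04
  1.01516461e+00  7.57969004e-01]
```

View pics/w1.png

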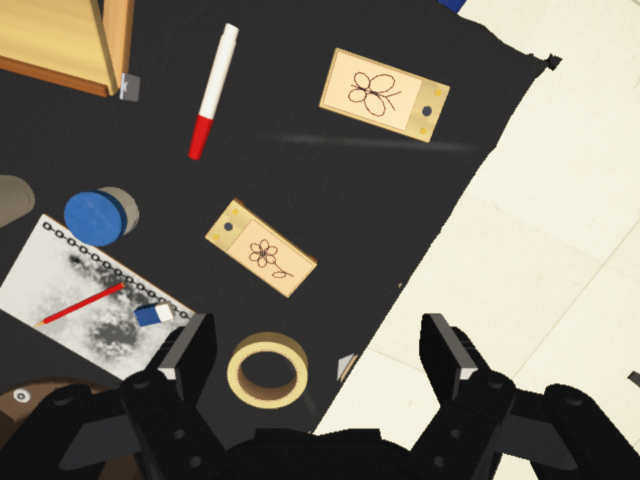

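The wrist view shows plate a (flower) centred near (261,249) with its hole at (228,227). Plate b (moth) is near (385,96) with its hole at (427,111), and the board is cut off at the upper left.

```bash
cat >> h.py <<'E'
def plates(c,box,z=.0205,amin=500):
    out=[]
    for k in quads(c.im,(5,30,150),(30,170,255),amin,box):
        b=cv2.boxPoints(cv2.minAreaRect(k)); P=c.onz(b,z)
        e=[np.linalg.norm(P[i]-P[(i+1)%4]) for i in range(4)]
        # long direction in world
        i=0 if e[0]+e[2]>e[1]+e[3] else 1
        d=(P[(i+1)%4]-P[i])+(P[(i+2)%4]-P[(i+3)%4]); 
        x0,y0,x1,y1=cv2.boundingRect(k)[:2]+tuple(np.add(cv2.boundingRect(k)[:2],cv2.boundingRect(k)[2:]))
        m=np.zeros(c.im.shape[:2],np.uint8);cv2.drawContours(m,[cv2.convexHull(k)],-1,255,-1)
        m=cv2.erode(m,np.ones((5,5)));dk=cv2.inRange(c.im,(0,0,0),(110,100,95))&m
        hs=sorted(cv2.findContours(dk,cv2.RETR_EXTERNAL,cv2.CHAIN_APPROX_NONE)[0],key=lambda h:cv2.contourArea(h)/max(1,cv2.arcLength(h,True)))
        h=np.mean(hs[-1][:,0],0) if hs else None
        if h is not None and (c.onz(h,z)[0]-P.mean(0))@d<0: d=-d
        out.append(dict(px=b.mean(0),ctr=P.mean(0),e=np.round(e,4),yaw=np.arctan2(d[1],d[0]),hole=h))
    return out
E
python3 - <<'E'
from h import *
np.set_printoptions(precision=4,suppress=True)
t=Cam("top");w=Cam("wrist");w2=w
A=plates(t,(360,130,480,300));B=plates(w,(200,40,460,300),amin=2000)
for q in A+B: print(q)
for i in (0,1):
    print("ctr",tri([t,w],[A[i]["px"],B[i]["px"]]),"hole",tri([t,w],[A[i]["hole"],B[i]["hole"]]), w.onz(B[i]["hole"],.0205))
E
```

```text
{'px': array([399.7623, 263.0614], dtype=float32), 'ctr': array([ 0.4215, -0.1142,  0.0205]), 'e': array([0.0554, 0.1201, 0.0552, 0.1194]), 'yaw': np.float64(1.3318365211193626), 'hole': array([378., 258.])}
{'px': array([422.1001, 166.4051], dtype=float32), 'ctr': array([ 0.6249, -0.1667,  0.0205]), 'e': array([0.1396, 0.0696, 0.1385, 0.0696]), 'yaw': np.float64(-1.5621505167300918), 'hole': array([437.0732, 175.1545])}
{'px': array([258.2676, 247.5521], dtype=float32), 'ctr': array([ 0.4221, -0.1176,  0.0205]), 'e': array([0.056 , 0.1186, 0.0597, 0.1231]), 'yaw': np.float64(1.3212769960085853), 'hole': array([225.2941, 223.3529])}
{'px': array([381. ,  91.5], dtype=float32), 'ctr': array([ 0.6263, -0.162 ,  0.0205]), 'e': array([0.055 , 0.118 , 0.0568, 0.1238]), 'yaw': np.float64(-1.409193251908745), 'hole': array([424.6667, 107.1905])}
ctr (array([ 0.4215, -0.1155,  0.0159]), np.float64(0.0004504194674624282)) hole (array([ 0.4321, -0.0708,  0.0165]), np.float64(0.0007417516272230461)) [[ 0.4332 -0.072   0.0205]]
ctr (array([ 0.6228, -0.1614,  0.035 ]), np.float64(0.0028180877436976954)) hole (array([ 0.6895, -0.2851, -0.3184]), np.float64(0.0010055391205572573)) [[ 0.6334 -0.2073  0.0205]]
```

```bash
echo '0.036,-0.021,-0.003,0,0,0;0.036,-0.021,-0.003,0,0,0;0.036,-0.021,-0.003,0,0,0;0,0,0,0,0,-0.12;0,0,0,0,0,-0.12;0,0,0,0,0,-0.12;0,0,0,0,0,-0.12;0,0,0,0,0,-0.12;0,0,0,0,0,-0.12;0,0,0,0,0,-0.12;0,0,0,0,0,0' | python3 steer.py
python3 - <<'E'
from h import *
w=Cam("wrist","w2")
E
```

```text
clock: 2.57
position: [0.5647, -0.0526, 0.2681]
tcp_rot: [0.797, 0.604, -0.0, -0.0]
wrist_force: [0.3, -0.1, 0.8]
opening: 0.0854
finger_force: 0.0
```

View pics/w2.png

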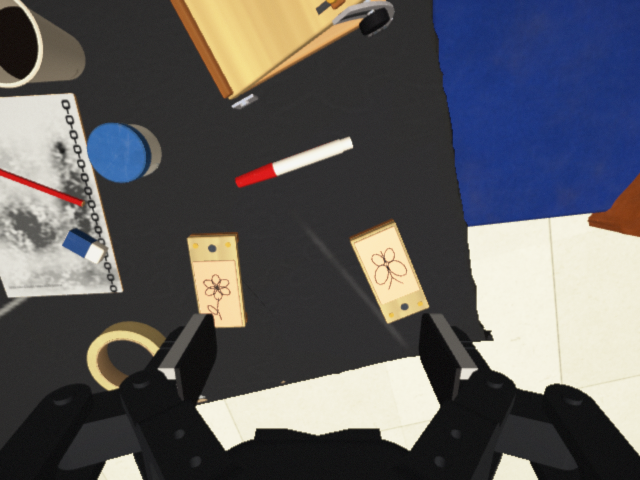

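This view shows plates a (216,280) and b (389,270) with the marker beyond them. The board is at the top edge, so I'll go further over it for two views.

```bash
echo '0.036,0,0,0,0,0;0.036,0,0,0,0,0;0.036,0,0,0,0,0;0,0,0,0,0,0' | python3 steer.py
cat > snap.py <<'E'
import sys,pickle
from h import *
w=Cam("wrist",sys.argv[1]); pickle.dump(w,open(sys.argv[1]+".pkl","wb"))
E
python3 snap.py w3;  echo '0.035,0,0,0,0,0;0.035,0,0,0,0,0;0.035,0,0,0,0,0;0,0,0,0,0,0' | python3 steer.py; python3 snap.py w4
python3 - <<'E'
import cv2,numpy as np
a,b=cv2.imread("pics/w3.png"),cv2.imread("pics/w4.png")
cv2.imwrite("pics/w34.png",np.hstack([cv2.resize(a,(400,300),interpolation=3),cv2.resize(b,(400,300),interpolation=3)]))
E
```

```text
clock: 2.95
position: [0.596, 0.0568, 0.2682]
tcp_rot: [0.799, 0.601, 0.001, -0.0]
wrist_force: [-0.5, 1.2, -0.8]
opening: 0.0855
finger_force: 0.0
clock: 3.33
position: [0.6247, 0.1573, 0.2681]
tcp_rot: [0.799, 0.601, 0.001, -0.0]
wrist_force: [-0.5, -0.8, -0.7]
opening: 0.0854
finger_force: 0.0
```

View pics/w34.png

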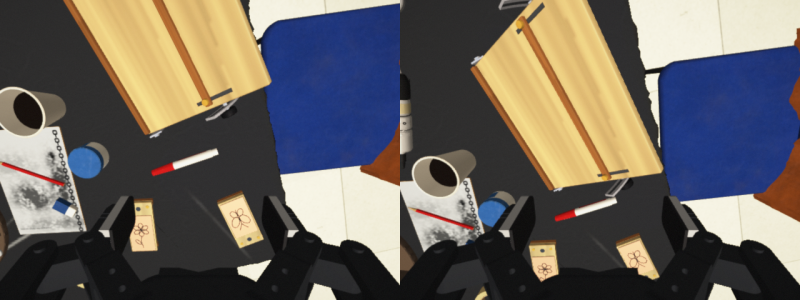

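Both views show the board: in w4 (right) the ledge, the rail from screw to screw, and the right-hand edge are all in sight. Next I'll segment the rail and the face.

Run:
```python
from h import *
import pickle
w=pickle.load(open("w4.pkl","rb")); hsv=cv2.cvtColor(w.im,cv2.COLOR_BGR2HSV)
print([tuple(int(v) for v in hsv[165,x]) for x in range(250,300,2)])
t=Cam("top");pickle.dump(t,open("t.pkl","wb")); h2=cv2.cvtColor(t.im,cv2.COLOR_BGR2HSV)
print([tuple(int(v) for v in h2[y,235]) for y in range(155,180)])
print([tuple(int(v) for v in h2[y,250]) for y in range(215,240)])
cv2.imwrite("pics/w4c.png",cv2.resize(w.im[20:320,100:440],(680,600),interpolation=2))
```

```text
[(22, 112, 242), (22, 112, 242), (22, 112, 242), (22, 114, 241), (22, 114, 239), (16, 155, 199), (13, 187, 180), (13, 183, 178), (13, 184, 180), (13, 180, 177), (13, 178, 163), (13, 187, 146), (16, 149, 171), (21, 116, 235), (21, 115, 238), (22, 113, 240), (22, 112, 239), (21, 113, 238), (21, 117, 236), (20, 117, 234), (21, 117, 232), (20, 121, 230), (20, 125, 227), (20, 123, 226), (20, 125, 222)]
[(14, 73, 98), (16, 79, 97), (16, 77, 99), (14, 72, 99), (16, 80, 99), (14, 75, 99), (14, 75, 99), (14, 77, 99), (14, 71, 101), (14, 74, 100), (15, 71, 101), (12, 75, 99), (13, 74, 100), (14, 72, 99), (14, 74, 100), (16, 71, 100), (15, 73, 98), (15, 77, 100), (14, 77, 99), (14, 74, 100), (16, 75, 99), (15, 82, 99), (15, 79, 100), (14, 77, 100), (14, 74, 100)]
[(15, 74, 104), (15, 75, 102), (16, 73, 101), (15, 78, 102), (15, 75, 102), (14, 74, 100), (16, 74, 103), (14, 73, 102), (16, 73, 102), (15, 74, 103), (16, 74, 103), (13, 73, 102), (15, 76, 101), (15, 78, 102), (15, 78, 104), (15, 76, 101), (15, 78, 102), (15, 69, 103), (17, 77, 103), (14, 75, 102), (14, 73, 102), (15, 74, 103), (15, 74, 103), (15, 76, 104), (16, 70, 105)]
```

View pics/w4c.png

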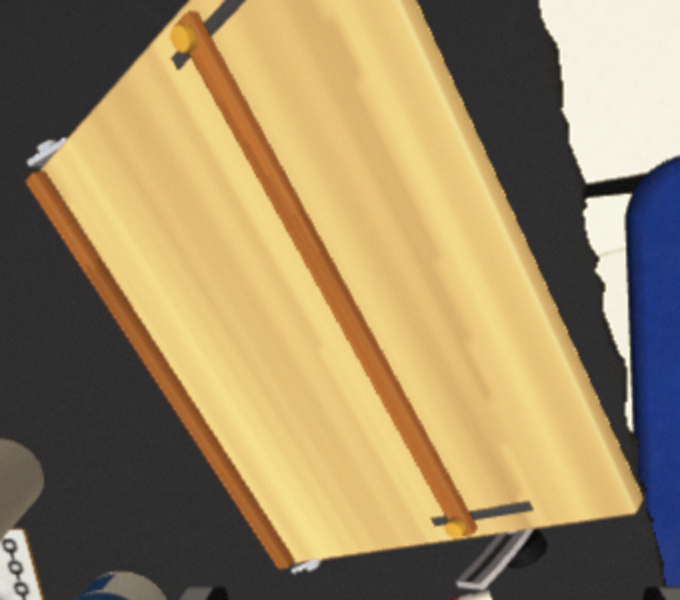

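The crop shows the rail from (185,20) to (465,530), brass screws at (185,38) and (458,527), and the ledge from (35,175) to (285,565). I'll get screws, rail and ledge lines from several views and triangulate them.

```bash
cat > bd.py <<'E'
from h import *
import pickle
np.set_printoptions(precision=4,suppress=True)
C={k:pickle.load(open(k+".pkl","rb")) for k in("w3","w4")}
t=pickle.load(open("t.pkl","rb"));t.im=cv2.imread("pics/top0.png");C["top"]=t
s=Cam("scene");s.im=cv2.imread("pics/scene0.png");C["scene"]=s
box=dict(w3=(80,0,450,230),w4=(90,0,450,320),top=(140,90,320,260),scene=(125,190,305,345))
F={}
for k,c in C.items():
    hsv=cv2.cvtColor(c.im,cv2.COLOR_BGR2HSV);x0,y0,x1,y1=box[k]
    z=np.zeros(c.im.shape[:2],np.uint8);z[y0:y1,x0:x1]=255
    br=cv2.inRange(hsv,(7,145,90),(18,255,255))&z
    bs=cv2.inRange(hsv,(17,165,120),(27,255,255))&z
    F[k]={}
    for nm,m,amin in(("brown",br,80),("brass",bs,4)):
        L=[]
        for q in cv2.findContours(m,cv2.RETR_EXTERNAL,cv2.CHAIN_APPROX_NONE)[0]:
            if cv2.contourArea(q)<amin: continue
            (cx,cy),(a,b),_=cv2.minAreaRect(q);L.append((round(cx,1),round(cy,1),round(a,1),round(b,1),np.round(cv2.boxPoints(cv2.minAreaRect(q))).astype(int).tolist() if nm=="brown" else ""))
        print(k,nm,*L,sep="\n  ")
E
python3 bd.py
```

```text
w3
  brown
  (293.1, 82.7, 191.9, 14.8, [[244, 0], [257, -6], [343, 165], [329, 172]])
  (171.6, 105.2, 253.2, 12.3, [[101, 0], [111, -6], [243, 210], [232, 217]])
w3
  brass
  (328.0, 163.5, 11.0, 10.0, '')
w4
  brown
  (180.1, 204.4, 234.9, 11.1, [[111, 109], [121, 103], [249, 300], [240, 306]])
  (261.7, 157.8, 297.1, 15.2, [[184, 31], [197, 24], [339, 285], [326, 292]])
w4
  brass
  (327.5, 283.5, 9.0, 9.0, '')
  (192.0, 38.5, 13.0, 12.0, '')
top
  brown
  (249.9, 229.6, 4.7, 114.9, [[193, 239], [306, 216], [307, 220], [194, 243]])
  (231.9, 166.4, 4.7, 117.3, [[174, 176], [289, 153], [290, 157], [175, 180]])
top
  brass
scene
  brown
  (262.7, 299.3, 5.1, 97.3, [[229, 335], [292, 261], [296, 264], [233, 338]])
  (202.4, 250.4, 5.1, 95.1, [[165, 279], [237, 218], [240, 221], [168, 283]])
  (169.0, 222.0, 64.0, 88.0, [[125, 190], [213, 190], [213, 254], [125, 254]])
scene
  brass
  (170.5, 277.5, 4.0, 5.8, '')
```

```bash
cat >> bd.py <<'E'
rail=dict(w3=([250.5,-3],[336,168.5]),w4=([190.5,27.5],[332.5,288.5]),top=([174.5,178],[289.5,155]),scene=([166.5,281],[238.5,219.5]))
ledge=dict(w3=([106,-3],[237.5,213.5]),w4=([116,106],[244.5,303]),top=([193.5,241],[306.5,218]),scene=([231,336.5],[294,262.5]))
def line3(obs,use):
    N=[];D=[]
    for k in use:
        r=C[k].ray(obs[k]);n=np.cross(r[0],r[1]);n/=np.linalg.norm(n);N.append(n);D.append(n@C[k].eye)
    N=np.array(N);D=np.array(D);d=np.linalg.svd(N)[2][-1];d*=np.sign(d[1])
    p=np.linalg.lstsq(N,D,rcond=None)[0];return p,d,N@p-D
for use in(("w3","w4","top","scene"),("w4","top","scene"),("w4","scene"),("w3","w4","top")):
    p,d,e=line3(rail,use);q,d2,e2=line3(ledge,use)
    p=p+d*(.16-p[1])/d[1];q=q+d2*(.16-q[1])/d2[1]
    a=(p-q)-d*((p-q)@d);print(use,"rail@y.16",p,"dir",d,"res",e,"| ledge",q,d2,e2,"sep",np.linalg.norm(a),"tilt",np.arcsin(a[2]/np.linalg.norm(a)))
R_=[tri([C["w3"],C["w4"],C["scene"],C["top"]],[[328,163.5],[327.5,283.5],[239,220],[289,156]])]
L_=[tri([C["w4"],C["scene"],C["top"]],[[192,38.5],[170.5,277.5],[176,178.5]])]
print("screwR",R_,"screwL",L_,"dist",np.linalg.norm(R_[0][0]-L_[0][0]))
E
python3 bd.py | grep -v -e '^  ' -e ^w -e ^top -e ^scene
```

```text
('w3', 'w4', 'top', 'scene') rail@y.16 [0.6119 0.16   0.1171] dir [-0.1929  0.9812  0.0018] res [-0.0002 -0.0001  0.0005 -0.0002] | ledge [0.4965 0.16   0.0423] [-0.1957  0.9807  0.0036] [ 0.0002 -0.0003  0.0001 -0.0001] sep 0.13578480303793106 tilt 0.5843685187758288
('w4', 'top', 'scene') rail@y.16 [0.6114 0.16   0.1176] dir [-0.1898  0.9818 -0.0013] res [-0.  0.  0.] | ledge [0.4965 0.16   0.0423] [-0.1953  0.9807  0.0029] [0. 0. 0.] sep 0.13565383259022964 tilt 0.5890103483999789
('w4', 'scene') rail@y.16 [0.6108 0.16   0.1175] dir [-0.1883  0.9821 -0.0009] res [0. 0.] | ledge [0.4961 0.16   0.0421] [-0.1962  0.9806  0.0026] [-0.  0.] sep 0.13550114228666385 tilt 0.5895386030025221
('w3', 'w4', 'top') rail@y.16 [0.6119 0.16   0.1201] dir [-0.1929  0.9812 -0.0064] res [ 0. -0. -0.] | ledge [0.4969 0.16   0.0436] [-0.1947  0.9808  0.0072] [-0. -0. -0.] sep 0.1363109972135498 tilt 0.5947795536828369
screwR [(array([0.6198, 0.1047, 0.1195]), np.float64(0.0014212805573292698))] screwL [(array([0.5779, 0.3175, 0.1216]), np.float64(0.001180224263494503))] dist 0.21690755793507532
```

Measurements agree across views: the rail direction gives a board yaw of about 0.195, the slope is about 0.59, and the rail's uphill face is at board x of about −13 mm. Next I'll fetch plate a.

```bash
cat >> h.py <<'E'
s,yw=.592,.195
U=np.array([np.cos(s)*np.cos(yw),np.cos(s)*np.sin(yw),np.sin(s)]);Nn=np.array([-np.sin(s)*np.cos(yw),-np.sin(s)*np.sin(yw),np.cos(s)]);Y=np.cross(Nn,U)
M=np.array([.6019,.2111,.1172]); H=M+.005*U-.0055*Nn
def down(yaw,sg=1):  # tool pointing down, x along yaw
    x=np.array([np.cos(yaw),np.sin(yaw),0]);z=np.array([0,0,-1.]);return np.c_[x,np.cross(z,x),z]
def onboard(sg): return np.c_[sg*U,-sg*Y,-Nn]   # sg=+1: tool x uphill
def slot(lat,up,lift,h,off=0):  # TCP for plate grasped with TCP h above strip undersides, at off along plate x
    return H+lat*Y+(up-.048+off)*U+(lift+h)*Nn
E
python3 - <<'E'
from h import *
go([.4218,-.116,.12],down(1.327)); print(H)
E
```

```text
t 3.53 shift(tool) [-0.3134 -0.1191  0.1484] rot [-0.0004  0.0007 -0.037 ] shift after rot [-0.3089 -0.1307  0.1481]
[0.60898145 0.21249866 0.11542606]
```

```bash
echo '0,0,0,0,0,-0.037;-0.0257,-0.0109,0.0123,0,0,0;-0.0257,-0.0109,0.0123,0,0,0;-0.0257,-0.0109,0.0123,0,0,0;-0.0257,-0.0109,0.0123,0,0,0;-0.0257,-0.0109,0.0123,0,0,0;-0.0257,-0.0109,0.0123,0,0,0;-0.0257,-0.0109,0.0123,0,0,0;-0.0257,-0.0109,0.0123,0,0,0;-0.0257,-0.0109,0.0123,0,0,0;-0.0257,-0.0109,0.0123,0,0,0;-0.0257,-0.0109,0.0123,0,0,0;-0.0257,-0.0109,0.0123,0,0,0;0,0,0,0,0,0;0,0,0,0,0,0' | python3 steer.py
python3 - <<'E'
from h import *
np.set_printoptions(precision=4,suppress=True)
c=Cam("wrist","w5")
for q in plates(c,(60,100,600,470),amin=3000): print(q)
go([.4218,-.116,-.001],down(1.327)); print(arm.observe()["joints"])
E
```

```text
clock: 4.78
position: [0.4212, -0.1162, 0.1205]
tcp_rot: [0.789, 0.615, -0.0, -0.001]
wrist_force: [0.2, -0.1, -0.3]
opening: 0.0852
finger_force: 0.0
{'px': array([316.9674, 238.0883], dtype=float32), 'ctr': array([ 0.4221, -0.116 ,  0.0205]), 'e': array([0.0548, 0.1186, 0.0634, 0.1188]), 'yaw': np.float64(1.336691597891502), 'hole': array([315.697, 180.697])}
{'px': array([572.5, 236. ], dtype=float32), 'ctr': array([ 0.6004, -0.1594,  0.0205]), 'e': array([0.0352, 0.1239, 0.0409, 0.1227]), 'yaw': np.float64(1.5477255112676866), 'hole': array([594., 219.])}
t 4.83 shift(tool) [-0.0004 -0.0005  0.1219] rot [ 0.0001  0.     -0.0011] shift after rot [-0.0004 -0.0005  0.1219]
[-0.3366  0.3591  2.1752 -0.0001  0.6072 -0.0916]
```

```bash
echo '0,0,0.025,0,0,0;0,0,0.025,0,0,0;0,0,0.025,0,0,0;0,0,0.025,0,0,0;0,0,0.012,0,0,0;0,0,0.009,0,0,0;0,0,0,0,0,0;0,0,0,0,0,0' | python3 steer.py; echo '0,0,0,0,0,0;0,0,0,0,0,0;0,0,0,0,0,0;0,0,0,0,0,0;0,0,0,0,0,0;0,0,0,0,0,0' | python3 steer.py .045 40
```

```text
clock: 5.5
position: [0.4233, -0.1145, -0.0]
tcp_rot: [0.787, 0.617, 0.0, 0.0]
wrist_force: [1.3, -0.0, 0.3]
opening: 0.0852
finger_force: 0.0
clock: 6.0
position: [0.4235, -0.1148, 0.0007]
tcp_rot: [0.787, 0.617, 0.001, 0.001]
wrist_force: [-1.6, 1.5, 12.6]
opening: 0.0548
finger_force: 39.6
```

```bash
echo '0,0,-0.004,0,0,0;0,0,-0.01,0,0,0;0,0,-0.02,0,0,0;0,0,-0.035,0,0,0;0,0,-0.035,0,0,0;0,0,-0.035,0,0,0;0,0,-0.035,0,0,0;0,0,-0.035,0,0,0;0,0,0,0,0,0' | python3 steer.py
python3 - <<'E'
from h import *
c=Cam("wrist","w6"); 
go(slot(.046,.014,.05,.0),onboard(1)); print(slot(.046,.014,.05,0))
E
```

```text
clock: 6.75
position: [0.4255, -0.1155, 0.215]
tcp_rot: [0.787, 0.617, 0.003, 0.004]
wrist_force: [2.9, -1.4, 0.4]
opening: 0.0547
finger_force: 43.5
t 6.8 shift(tool) [0.3803 0.0299 0.0744] rot [-0.3289  0.523   1.1018] shift after rot [ 0.1146 -0.3318  0.1668]
[0.54501652 0.2467536  0.13794464]
```

View pics/w6.png

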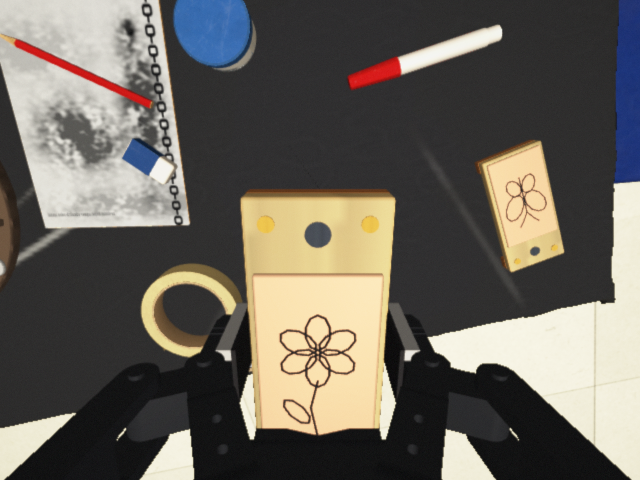

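The plate is held square and level, with its hook end forward at (317,235) and the flower side up. I'll carry it to the board and tilt it.

```bash
echo '0.038,0.003,0,0,0,0;0.038,0.003,0,0,0,0;0.038,0.003,0,0,0,0;0.038,0.003,0,0,0,0;0.038,0.003,0,0,0,0;0.038,0.003,0,0,0,0;0.038,0.003,0,0,0,0;0.038,0.003,0,0,0,0;0.038,0.003,0,0,0,0;0.038,0.003,0,0,0,0;0,0,0,0,0,0' | python3 steer.py && echo '0,0,0,-0.0299,0.0476,0.1;0,0,0,-0.0299,0.0476,0.1;0,0,0,-0.0299,0.0476,0.1;0,0,0,-0.0299,0.0476,0.1;0,0,0,-0.0299,0.0476,0.1;0,0,0,-0.0299,0.0476,0.1;0,0,0,-0.0299,0.0476,0.1;0,0,0,-0.0299,0.0476,0.1;0,0,0,-0.0299,0.0476,0.1;0,0,0,-0.0299,0.0476,0.1;0,0,0,-0.0299,0.0476,0.1;0,0,0,0,0,0' | python3 steer.py
python3 - <<'E'
from h import *
go(slot(.046,.014,.02,.0),onboard(1)); print(arm.observe()["joints"])
E
```

```text
clock: 7.72
position: [0.544, 0.2528, 0.2077]
tcp_rot: [0.786, 0.618, 0.001, -0.0]
wrist_force: [-1.7, 0.2, 0.0]
opening: 0.055
finger_force: 43.5
clock: 8.72
position: [0.5424, 0.2418, 0.2065]
tcp_rot: [0.953, 0.173, 0.249, -0.018]
wrist_force: [0.1, 0.7, -0.9]
opening: 0.0551
finger_force: 43.5
t 8.72 shift(tool) [-0.0268 -0.006   0.0917] rot [-0.0345  0.0855  0.155 ] shift after rot [-0.0353 -0.0043  0.0888]
[ 0.41840215  0.26444925  2.18005436 -0.38711532  0.21347497  1.98944729]
```

q5 is getting close to its lower limit, so I'll fit the arm's kinematics from the logged poses and check which configuration reaches the slot.

```bash
cat > kin.py <<'E'
from h import *
from scipy.optimize import least_squares
def fk(q,k):
    a1,L2,L3,h,Lt,e,b=k
    Ry=lambda a:R.from_euler("y",a).as_matrix();Rz=lambda a:R.from_euler("z",a).as_matrix()
    B=Rz(q[0]);A2=Ry(q[1]);A3=Ry(q[1]+q[2])
    p=B@(np.array([a1,0,h])+A2@[b,0,L2]+A3@[e,0,L3]);T=B@A3@Rz(q[3])@Ry(q[4])@Rz(q[5])
    return p+T@[0,0,Lt],T
o=arm.observe()
D=[([-1.1646,.48068,1.59673,0,1.0651,-.0466],[.28427,-.58419,.23082]),([-.35613,.26712,1.85879,0,1.01516,.758],[.4977,-.1504,.2598]),
   ([-.3366,.3591,2.1752,-.0001,.6072,-.0916],[.4212,-.1162,.1205]),([.41840,.26445,2.18005,-.38712,.21347,1.98945],[.5424,.2418,.2065]),(list(o["joints"]),list(o["position"]))]
K=least_squares(lambda k:np.r_[np.ravel([fk(q,k)[0]-p for q,p in D]),.001*(np.array(k)-[.15,.5,.5,.4,.25,0,0])],[.15,.5,.5,.4,.25,0,0]).x
# constant tool rotation T_true = T_fk * C
Cc=fk(o["joints"],K)[1].T@R.from_quat(o["tcp_rot"]).as_matrix()
def ik(pos,Rm,q0):
    f=lambda q:np.r_[fk(q,K)[0]-pos,.3*R.from_matrix((fk(q,K)[1]@Cc).T@Rm).as_rotvec()]
    s=least_squares(f,q0,bounds=([-2.75,-.82,.23,-1.56,.09,-2.92],[2.75,2.05,2.67,4.7,2.69,2.92]));return s.x,np.abs(s.fun).max()
if __name__=="__main__":
    np.set_printoptions(precision=3,suppress=True)
    print("K",K,"res",np.max(np.abs([fk(q,K)[0]-p for q,p in D])));print(Cc)
    for sg in(1,-1):
        for lat in(.05,.046,-.046,-.05):
            for lift in(0,.02,.08):
                r=[ik(slot(lat,.01,lift,0),onboard(sg),[.3,.3,2,q4,.3,q6]) for q4 in(0,-1.2,1,3,4.2) for q6 in(-2,0,2)]
                r=sorted(r,key=lambda v:v[1]);seen=[]
                for q,e in r:
                    if e<.002 and not any(np.abs(q-z).max()<.05 for z in seen): seen.append(q)
                print(sg,lat,lift,"best err",round(r[0][1],4),*seen)
E
python3 kin.py
```

```text
K [-0.004  0.565  0.438  0.32   0.345  0.027  0.022] res 0.032338644214254225
[[-0. -1.  0.]
 [ 1. -0.  0.]
 [-0.  0.  1.]]
1 0.05 0 best err 0.0 [ 0.522  0.53   2.231  3.917  0.259 -2.055]
1 0.05 0.02 best err 0.0 [ 0.53   0.486  2.249  4.006  0.243 -2.14 ]
1 0.05 0.08 best err 0.0 [ 0.558  0.349  2.293  4.417  0.208 -2.535]
1 0.046 0 best err 0.0 [ 0.513  0.529  2.234  3.895  0.258 -2.041]
1 0.046 0.02 best err 0.0 [ 0.521  0.485  2.252  3.983  0.242 -2.124]
1 0.046 0.08 best err 0.0 [ 0.548  0.348  2.296  4.395  0.205 -2.521]
1 -0.046 0 best err 0.0 [ 0.302  0.516  2.279  3.385  0.249 -1.718]
1 -0.046 0.02 best err 0.0 [ 0.305  0.47   2.298  3.421  0.224 -1.752]
1 -0.046 0.08 best err 0.0 [ 0.315  0.326  2.343  3.665  0.134 -1.991]
1 -0.05 0 best err 0.0 [ 0.292  0.515  2.28   3.363  0.249 -1.705]
1 -0.05 0.02 best err 0.0 [ 0.295  0.47   2.299  3.396  0.223 -1.736]
1 -0.05 0.08 best err 0.0 [ 0.304  0.325  2.344  3.622  0.132 -1.957]
-1 0.05 0 best err 0.0 [0.522 0.53  2.231 3.917 0.259 1.087]
-1 0.05 0.02 best err 0.0 [0.53  0.486 2.249 4.006 0.243 1.002]
-1 0.05 0.08 best err 0.0 [0.558 0.349 2.293 4.417 0.208 0.607]
-1 0.046 0 best err 0.0 [0.513 0.529 2.234 3.895 0.258 1.101]
-1 0.046 0.02 best err 0.0 [0.521 0.485 2.252 3.983 0.242 1.018]
-1 0.046 0.08 best err 0.0 [0.548 0.348 2.296 4.395 0.205 0.621]
-1 -0.046 0 best err 0.0 [0.302 0.516 2.279 3.385 0.249 1.423]
-1 -0.046 0.02 best err 0.0 [0.305 0.47  2.298 3.421 0.224 1.389]
-1 -0.046 0.08 best err 0.0 [0.315 0.326 2.343 3.665 0.134 1.151]
-1 -0.05 0 best err 0.0 [0.292 0.515 2.28  3.363 0.249 1.437]
-1 -0.05 0.02 best err 0.0 [0.295 0.47  2.299 3.396 0.223 1.406]
-1 -0.05 0.08 best err 0.0 [0.304 0.325 2.344 3.622 0.132 1.185]
```

```bash
sed -i 's/a1,L2,L3,h,Lt,e,b=k/a1,L2,L3,h,Lt,e,b,d=k/; s/\[a1,0,h\]/[a1,d,h]/; s/\[.15,.5,.5,.4,.25,0,0\]/[.15,.5,.5,.4,.25,0,0,.03]/g' kin.py; python3 kin.py
```

```text
K [-0.003  0.597  0.448  0.323  0.373  0.034  0.002  0.031] res 0.0017961549434153679
[[-0. -1.  0.]
 [ 1. -0.  0.]
 [-0.  0.  1.]]
1 0.05 0 best err 0.0 [ 0.461  0.531  2.262  3.725  0.27  -1.915]
1 0.05 0.02 best err 0.0 [ 0.468  0.487  2.277  3.803  0.248 -1.989]
1 0.05 0.08 best err 0.0 [ 0.492  0.349  2.311  4.216  0.187 -2.389]
1 0.046 0 best err 0.0 [ 0.452  0.53   2.264  3.703  0.27  -1.901]
1 0.046 0.02 best err 0.0 [ 0.459  0.486  2.28   3.779  0.247 -1.973]
1 0.046 0.08 best err 0.0 [ 0.482  0.348  2.314  4.187  0.184 -2.369]
1 -0.046 0 best err 0.0 [ 0.23   0.518  2.309  3.212  0.278 -1.61 ]
1 -0.046 0.02 best err 0.0 [ 0.231  0.472  2.325  3.223  0.248 -1.62 ]
1 -0.046 0.08 best err 0.0 [ 0.234  0.326  2.361  3.3    0.139 -1.695]
1 -0.05 0 best err 0.0 [ 0.22   0.518  2.31   3.192  0.278 -1.599]
1 -0.05 0.02 best err 0.0 [ 0.22   0.472  2.326  3.199  0.248 -1.606]
1 -0.05 0.08 best err 0.0 [ 0.223  0.325  2.362  3.254  0.138 -1.659]
-1 0.05 0 best err 0.0 [0.461 0.531 2.262 3.725 0.27  1.226]
-1 0.05 0.02 best err 0.0 [0.468 0.487 2.277 3.803 0.248 1.152]
-1 0.05 0.08 best err 0.0 [0.492 0.349 2.311 4.216 0.187 0.753]
-1 0.046 0 best err 0.0 [0.452 0.53  2.264 3.703 0.27  1.24 ]
-1 0.046 0.02 best err 0.0 [0.459 0.486 2.28  3.779 0.247 1.169]
-1 0.046 0.08 best err 0.0 [0.482 0.348 2.314 4.187 0.184 0.773]
-1 -0.046 0 best err 0.0 [0.23  0.518 2.309 3.212 0.278 1.532]
-1 -0.046 0.02 best err 0.0 [0.231 0.472 2.325 3.223 0.248 1.522]
-1 -0.046 0.08 best err 0.0 [0.234 0.326 2.361 3.3   0.139 1.447]
-1 -0.05 0 best err 0.0 [0.22  0.518 2.31  3.192 0.278 1.543]
-1 -0.05 0.02 best err 0.0 [0.22  0.472 2.326 3.199 0.248 1.536]
-1 -0.05 0.08 best err 0.0 [0.223 0.325 2.362 3.254 0.138 1.483]
```

The fit is now good to 2 mm. The slot is only reachable with q4 ≈ 3.7, i.e. past the wrist singularity. I'll plan a coning path that takes q4 round with q5 ≈ 0.2, and list the row increments it needs.

```bash
cat > cone.py <<'E'
from kin import *
np.set_printoptions(precision=3,suppress=True)
def cone(P1,R1,q0g,n,q5m=.22):
    o=arm.observe();q=np.array(o["joints"]);p0=np.array(o["position"]);off=p0-fk(q,K)[0]
    q1,e=ik(P1-off,R1,q0g);print("now",q,"goal q",q1,e)
    Tp=R.from_quat(o["tcp_rot"]);pp=p0;qq=q.copy();rows=[]
    for i in range(1,n+1):
        s=i/n;w=(1-s)*q+s*q1;w[4]+=(q5m-w[4])*np.sin(np.pi*s)**.5 if i<n else 0
        pt=(1-s)*p0+s*P1
        if i<n: w[:3]=least_squares(lambda v:fk(np.r_[v,w[3:]],K)[0]-(pt-off),qq[:3]).x
        else: w=q1
        T=R.from_matrix(fk(w,K)[1]@Cc);rows.append(np.r_[Tp.inv().apply(pt-pp),(Tp.inv()*T).as_rotvec()])
        if i%4==0: print(i,w,"toolz",T.as_matrix()[:,2],"maxdq/row",np.abs(w-qq).max())
        Tp,pp,qq=T,pt,w
    return np.array(rows)
E
python3 - <<'E'
from cone import *
r=cone(slot(.046,.014,.09,0),onboard(1),[.48,.35,2.31,4.1,.19,-2.3],30)
print(";".join(" ".join(f"{v:.3f}".replace("0.",".") for v in x) for x in r))
E
```

```text
now [ 0.418  0.264  2.18  -0.387  0.213  1.989] goal q [ 0.484  0.322  2.31   4.342  0.172 -2.525] 7.977377400592877e-09
4 [0.337 0.267 2.181 0.243 0.216 1.388] toolz [ 0.421  0.202 -0.884] maxdq/row 0.15765067883010087
8 [0.266 0.275 2.219 0.874 0.218 0.786] toolz [ 0.418  0.286 -0.862] maxdq/row 0.15765067883010075
12 [0.234 0.286 2.279 1.505 0.219 0.184] toolz [ 0.455  0.332 -0.826] maxdq/row 0.1576506788301013
16 [ 0.257  0.297  2.337  2.135  0.22  -0.418] toolz [ 0.51   0.324 -0.796] maxdq/row 0.1576506788301011
20 [ 0.326  0.308  2.37   2.766  0.218 -1.02 ] toolz [ 0.559  0.272 -0.783] maxdq/row 0.15765067883010087
24 [ 0.412  0.316  2.368  3.397  0.211 -1.622] toolz [ 0.583  0.197 -0.788] maxdq/row 0.15765067883010087
28 [ 0.477  0.322  2.335  4.027  0.195 -2.224] toolz [ 0.571  0.126 -0.811] maxdq/row 0.15765067883010087
-.001 -.000 .001 .022 -.010 .021;-.001 -.000 .001 .023 -.006 .022;-.001 -.000 .001 .024 -.004 .022;-.001 -.000 .001 .024 -.001 .022;-.001 -.000 .001 .023 .002 .022;-.001 -.000 .001 .022 .005 .021;-.001 -.000 .001 .020 .007 .020;-.001 -.000 .001 .018 .010 .019;-.001 .000 .001 .015 .012 .017;-.001 .000 .001 .012 .013 .015;-.001 .000 .001 .009 .015 .013;-.001 .000 .001 .006 .016 .010;-.001 .000 .001 .002 .016 .007;-.001 .000 .001 -.001 .016 .004;-.001 .000 .001 -.005 .016 .001;-.001 .000 .001 -.008 .015 -.002;-.001 .000 .001 -.011 .013 -.005;-.001 .000 .001 -.014 .012 -.008;-.001 .000 .001 -.016 .010 -.010;-.001 .000 .001 -.017 .008 -.012;-.001 .000 .001 -.019 .006 -.013;-.001 .000 .001 -.020 .003 -.014;-.001 -.000 .001 -.020 .001 -.014;-.001 -.000 .001 -.020 -.002 -.013;-.001 -.000 .001 -.019 -.004 -.012;-.001 -.000 .001 -.018 -.007 -.010;-.001 -.000 .001 -.016 -.010 -.007;-.001 -.000 .001 -.014 -.012 -.004;-.001 -.000 .001 -.011 -.014 -.000;-.001 -.000 .001 -.003 -.019 .008
```

```bash
echo '0,0,0,0.022,-0.01,0.021;0,0,0,0.023,-0.006,0.022;0,0,0,0.024,-0.004,0.022;0,0,0,0.024,-0.001,0.022;0,0,0,0.023,0.002,0.022;0,0,0,0.022,0.005,0.021;0,0,0,0.02,0.007,0.02;0,0,0,0.018,0.01,0.019;0,0,0,0.015,0.012,0.017;0,0,0,0.012,0.013,0.015;0,0,0,0.009,0.015,0.013;0,0,0,0.006,0.016,0.01;0,0,0,0.002,0.016,0.007' | python3 steer.py
python3 - <<'E'
from cone import *
r=cone(slot(.046,.014,.09,0),onboard(1),[.48,.35,2.31,4.1,.19,-2.3],18)
print(";".join(" ".join(f"{v:.3f}".replace("0.",".") for v in x) for x in r))
E
```

```text
clock: 9.8
position: [0.5445, 0.2419, 0.2078]
tcp_rot: [0.949, 0.085, 0.261, -0.154]
wrist_force: [0.7, 0.2, -0.9]
opening: 0.0553
finger_force: 43.5
now [0.228 0.266 2.262 1.422 0.226 0.27 ] goal q [ 0.485  0.322  2.31   4.344  0.172 -2.525] 8.345361767367964e-09
4 [ 0.25   0.281  2.325  2.071  0.219 -0.351] toolz [ 0.522  0.33  -0.786] maxdq/row 0.1623190905525007
8 [ 0.317  0.296  2.365  2.72   0.22  -0.972] toolz [ 0.569  0.28  -0.773] maxdq/row 0.1623190905525007
12 [ 0.408  0.31   2.369  3.37   0.218 -1.593] toolz [ 0.592  0.203 -0.78 ] maxdq/row 0.16231909055250027
16 [ 0.48   0.321  2.336  4.019  0.202 -2.215] toolz [ 0.577  0.126 -0.807] maxdq/row 0.1623190905525007
-.002 .000 .001 .001 .016 .006;-.002 .000 .001 -.001 .015 .004;-.002 .000 .001 -.004 .015 .002;-.002 .000 .001 -.007 .014 -.001;-.002 .000 .001 -.010 .013 -.004;-.002 .000 .001 -.013 .011 -.007;-.002 .000 .001 -.015 .010 -.009;-.002 .000 .001 -.017 .008 -.011;-.002 .000 .001 -.019 .006 -.013;-.002 .000 .001 -.020 .003 -.014;-.002 -.000 .001 -.021 .001 -.015;-.002 -.000 .001 -.021 -.002 -.015;-.002 -.000 .001 -.021 -.005 -.014;-.002 -.000 .001 -.020 -.008 -.012;-.002 -.000 .001 -.018 -.011 -.009;-.002 -.000 .001 -.015 -.014 -.006;-.002 -.000 .001 -.011 -.017 -.001;-.002 -.000 .001 -.001 -.023 .009
```

```bash
echo '-0.002,0,0.001,0.001,0.016,0.006;-0.002,0,0.001,-0.001,0.015,0.004;-0.002,0,0.001,-0.004,0.015,0.002;-0.002,0,0.001,-0.007,0.014,-0.001;-0.002,0,0.001,-0.01,0.013,-0.004;-0.002,0,0.001,-0.013,0.011,-0.007;-0.002,0,0.001,-0.015,0.01,-0.009;-0.002,0,0.001,-0.017,0.008,-0.011;-0.002,0,0.001,-0.019,0.006,-0.013;-0.002,0,0.001,-0.02,0.003,-0.014;-0.002,0,0.001,-0.021,0.001,-0.015;-0.002,0,0.001,-0.021,-0.002,-0.015;-0.002,0,0.001,-0.021,-0.005,-0.014;-0.002,0,0.001,-0.02,-0.008,-0.012;-0.002,0,0.001,-0.018,-0.011,-0.009;-0.002,0,0.001,-0.015,-0.014,-0.006;-0.002,0,0.001,-0.011,-0.017,0;0,0,0,0,0,0' | python3 steer.py
python3 - <<'E'
from kin import *
print(arm.observe()["joints"]);go(slot(.046,.012,.01,0),onboard(1))
E
```

```text
clock: 11.3
position: [0.5261, 0.2435, 0.174]
tcp_rot: [0.948, 0.097, 0.301, -0.027]
wrist_force: [0.5, -0.1, -0.2]
opening: 0.0547
finger_force: 43.5
[ 0.4906236   0.32275519  2.31742601  4.23210696  0.19340033 -2.41811869]
t 11.3 shift(tool) [-0.0079  0.0002  0.0805] rot [ 0.003  -0.0211  0.0088] shift after rot [-0.0062  0.0005  0.0807]
```

```bash
echo '-0.001,0,0.009,0,-0.003,0.001;-0.001,0,0.009,0.001,-0.003,0.001;-0.001,0,0.009,0.001,-0.003,0.001;-0.001,0,0.009,0,-0.003,0.001;-0.001,0,0.009,0.001,-0.003,0.001;-0.001,0,0.009,0,-0.003,0.001;0,0,0.009,0,-0.002,0.001;0,0,0.007,0,-0.001,0.001;0,0,0,0,0,0;0,0,0,0,0,0' | python3 steer.py
python3 - <<'E'
from kin import *
print(arm.observe()["joints"]);go(slot(.046,.012,.0,0),onboard(1)); c=Cam("wrist","w7")
c=Cam("scene");cv2.imwrite("pics/s7.png",cv2.resize(c.im[150:360,100:380],(800,600),interpolation=2))
E
```

```text
clock: 12.13
position: [0.5602, 0.2501, 0.113]
tcp_rot: [0.952, 0.094, 0.291, -0.029]
wrist_force: [0.3, -0.7, -0.7]
opening: 0.0546
finger_force: 43.5
[ 0.45783712  0.48299663  2.27789675  3.78165575  0.2436583  -1.97778885]
t 12.13 shift(tool) [-0.001   0.0004  0.0207] rot [-0.0012 -0.0013  0.0007] shift after rot [-0.001   0.0003  0.0207]
```

View pics/s7.png

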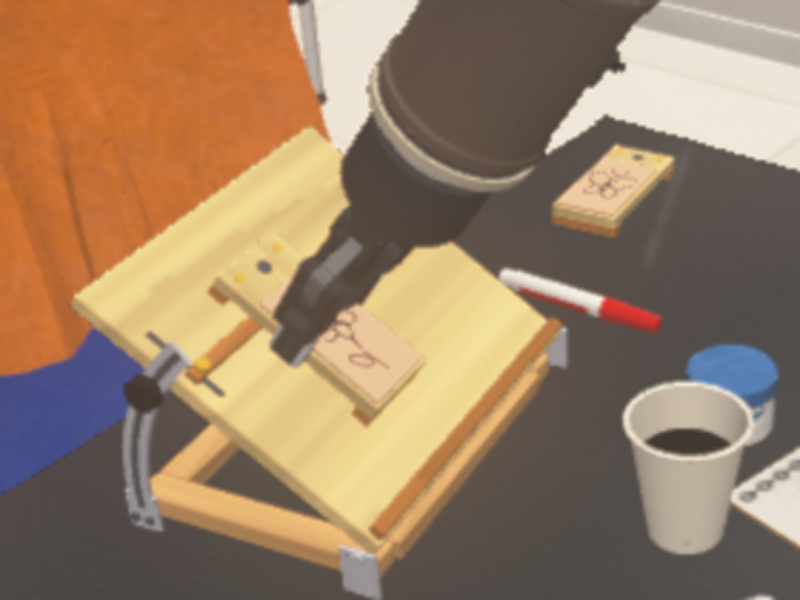

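The plate is held over the board parallel to the face, with its hook strip uphill of the rail and clear of the left screw. I'll lower it in small steps.

```bash
cat > st.py <<'E'
from h import *
o=arm.observe();T=R.from_quat(o["tcp_rot"]);d=o["position"]-H
print("t",round(o["clock"],2),"up/lat/lift mm",np.round(1e3*np.array([d@U+.048,d@Y,d@Nn]),1),"F u,y,n",np.round([o["wrist_force"]@v for v in(U,Y,Nn)],1),"Tq u,y,n",np.round([o["torque"]@v for v in(U,Y,Nn)],2))
E
echo '0,0,0.004,0,0,0;0,0,0.004,0,0,0;0,0,0.004,0,0,0;0,0,0.004,0,0,0;0,0,0.0015,0,0,0;0,0,0,0,0,0;0,0,0,0,0,0' | python3 steer.py >/dev/null; python3 st.py; echo '0,0,0.001,0,0,0;0,0,0.001,0,0,0;0,0,0,0,0,0' | python3 steer.py >/dev/null;python3 st.py
```

```text
t 12.82 up/lat/lift mm [13.6 46.9  3.4] F u,y,n [0.6 0.3 8.8] Tq u,y,n [0.23 0.35 0.07]
t 13.07 up/lat/lift mm [13.6 46.9  2.2] F u,y,n [ 1.1 -0.5 32.1] Tq u,y,n [0.21 0.24 0.01]
```

It touches at lift ≈3.5 mm and is now pressing at 32 N. I'll ease off to a light contact and draw down.

```bash
echo '0,0,-0.001,0,0,0;0,0,0,0,0,0' | python3 steer.py >/dev/null; python3 st.py; echo '-0.002,0,0,0,0,0;-0.002,0,0,0,0,0;-0.002,0,0,0,0,0;0,0,0,0,0,0' | python3 steer.py >/dev/null;python3 st.py
```

```text
t 13.23 up/lat/lift mm [13.6 46.9  2.5] F u,y,n [-0.7  0.2  0.3] Tq u,y,n [ 0.04  0.3  -0.01]
t 13.57 up/lat/lift mm [ 8.1 46.9  2.5] F u,y,n [ 3.  -0.6 12.5] Tq u,y,n [ 0.28 -0.09 -0.04]
```

```bash
echo '-0.0015,0,-0.0003,0,0,0;-0.0015,0,0,0,0,0;0,0,0,0,0,0' | python3 steer.py >/dev/null;python3 st.py; echo '-0.001,0,0,0,0,0;0,0,0,0,0,0' | python3 steer.py >/dev/null;python3 st.py;echo '-0.001,0,0,0,0,0;0,0,0,0,0,0' | python3 steer.py >/dev/null;python3 st.py
```

```text
t 13.82 up/lat/lift mm [ 4.1 46.8  2.6] F u,y,n [0.1 0.6 3.4] Tq u,y,n [ 0.2   0.32 -0.06]
t 13.98 up/lat/lift mm [ 3.3 46.8  2.6] F u,y,n [0.2 0.6 1.9] Tq u,y,n [0.06 0.19 0.02]
t 14.15 up/lat/lift mm [ 2.1 46.7  2.7] F u,y,n [-1.3 -0.2 -0.7] Tq u,y,n [-0.02  0.27 -0.07]
```

```bash
echo '-0.0007,0,0.0003,0,0,0;0,0,0,0,0,0' | python3 steer.py >/dev/null;python3 st.py; echo '-0.0007,0,0,0,0,0;0,0,0,0,0,0' | python3 steer.py >/dev/null;python3 st.py;echo '-0.0007,0,0,0,0,0;0,0,0,0,0,0' | python3 steer.py >/dev/null;python3 st.py
```

```text
t 14.32 up/lat/lift mm [ 2.1 46.7  2.6] F u,y,n [ 2.5 -0.5  7.6] Tq u,y,n [ 0.09  0.01 -0.01]
t 14.48 up/lat/lift mm [ 1.9 46.8  2.6] F u,y,n [ 4.  -1.4  7.8] Tq u,y,n [ 0.02 -0.31  0.06]
t 14.65 up/lat/lift mm [ 1.9 46.8  2.6] F u,y,n [ 5.6 -1.7  7.8] Tq u,y,n [-0.03 -0.56  0.05]
```

Position has stopped at up≈1.9 mm while the downhill pull grows to 5.6 N, so the hook bears on the rail. I'll let go and back off along the normal.

```bash
echo '0,0,0,0,0,0;0,0,0,0,0,0;0,0,0,0,0,0;0,0,0,0,0,0' | python3 steer.py .068; python3 st.py; echo '0,0,-0.004,0,0,0;0,0,-0.008,0,0,0;0,0,-0.015,0,0,0;0,0,-0.025,0,0,0;0,0,-0.03,0,0,0;0,0,-0.02,0,0,0;0,0,0,0,0,0' | python3 steer.py >/dev/null; python3 st.py;python3 - <<'E'
from kin import *
print(arm.observe()["joints"]); c=Cam("wrist","w8")
s=Cam("scene");cv2.imwrite("pics/s8.png",np.hstack([cv2.resize(s.im[170:350,110:310],(400,360),interpolation=2),cv2.resize(c.im,(400,360),interpolation=3)]))
E
```

```text
clock: 14.98
position: [0.5596, 0.2504, 0.0906]
tcp_rot: [0.952, 0.093, 0.291, -0.029]
wrist_force: [0.2, -0.5, 0.5]
opening: 0.0679
finger_force: 0.0
t 14.98 up/lat/lift mm [ 0.1 46.7  2.4] F u,y,n [ 0.4 -0.5  0.4] Tq u,y,n [-0.03  0.24  0.02]
t 15.57 up/lat/lift mm [ 0.7 46.1 98.5] F u,y,n [ 0.4  0.6 -1.1] Tq u,y,n [-0.02  0.26 -0.01]
[ 0.49740323  0.30835229  2.34420695  4.24602789  0.18798432 -2.41348141]
```

View pics/s8.png

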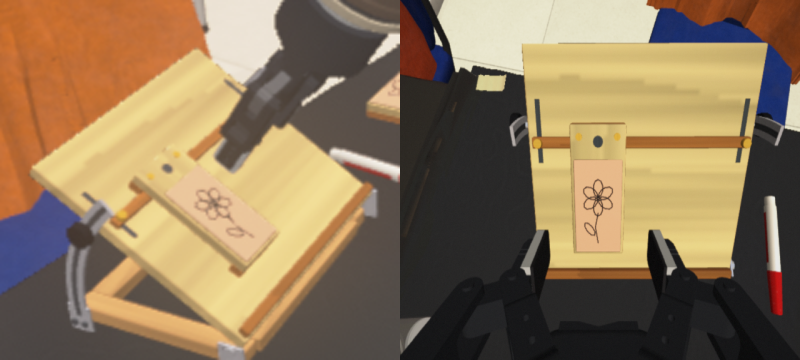

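Plate a hangs square with its hook behind the rail and clear of the left screw at (537,142) in the wrist view. I'll unwind the wrist the same way and go to plate b.

```bash
cat >> cone.py <<'E'
def tilted(s,yw):
    U=np.array([np.cos(s)*np.cos(yw),np.cos(s)*np.sin(yw),np.sin(s)]);N=np.array([-np.sin(s)*np.cos(yw),-np.sin(s)*np.sin(yw),np.cos(s)]);return np.c_[U,-np.cross(N,U),-N]
def show(r): print(";".join(" ".join(f"{v:.3f}".replace("0.",".").replace("-.000","0").replace(".000","0") for v in x) for x in r))
E
python3 - <<'E'
from cone import *
r=cone(np.array([.52,.12,.25]),tilted(.3,.195),[.2,.2,2.1,0,.4,1.6],28)
show(r)
E
```

```text
now [ 0.497  0.314  2.343  4.226  0.19  -2.394] goal q [0.163 0.159 2.084 0.017 0.599 1.526] 3.4828036577404904e-13
4 [ 0.427  0.289  2.405  3.624  0.23  -1.834] toolz [ 0.592  0.154 -0.791] maxdq/row 0.15030775865690194
8 [ 0.308  0.256  2.433  3.023  0.23  -1.274] toolz [ 0.592  0.216 -0.777] maxdq/row 0.1503077586569015
12 [ 0.196  0.221  2.424  2.422  0.222 -0.714] toolz [ 0.57   0.261 -0.779] maxdq/row 0.15030775865690194
16 [ 0.116  0.187  2.392  1.821  0.223 -0.154] toolz [ 0.538  0.278 -0.795] maxdq/row 0.1503077586569015
20 [0.07  0.155 2.34  1.219 0.25  0.406] toolz [ 0.499  0.268 -0.824] maxdq/row 0.1503077586569015
24 [0.07  0.131 2.259 0.618 0.33  0.966] toolz [ 0.439  0.219 -0.872] maxdq/row 0.15030775865690138
28 [0.163 0.159 2.084 0.017 0.599 1.526] toolz [ 0.29   0.057 -0.955] maxdq/row 0.15030775865690132
.001 .004 -.003 .001 .021 -.004;.001 .004 -.003 .009 .016 .005;.001 .004 -.003 .012 .013 .009;.001 .004 -.003 .014 .010 .013;.002 .004 -.003 .016 .007 .015;.002 .004 -.003 .016 .005 .017;.002 .004 -.003 .016 .002 .018;.002 .004 -.003 .015 0 .018;.002 .004 -.003 .014 -.002 .017;.002 .004 -.003 .013 -.004 .015;.002 .004 -.003 .011 -.005 .013;.002 .004 -.003 .009 -.006 .011;.002 .004 -.003 .007 -.007 .009;.002 .004 -.003 .005 -.008 .007;.002 .004 -.003 .004 -.009 .005;.002 .004 -.003 .002 -.010 .003;.002 .004 -.003 0 -.011 .001;.002 .004 -.003 -.002 -.012 -.001;.002 .004 -.003 -.003 -.013 -.003;.002 .004 -.003 -.005 -.014 -.004;.002 .004 -.003 -.007 -.016 -.006;.002 .004 -.003 -.010 -.018 -.008;.002 .004 -.003 -.013 -.020 -.011;.001 .004 -.003 -.017 -.023 -.014;.001 .004 -.003 -.022 -.027 -.017;.001 .004 -.003 -.029 -.032 -.020;.001 .004 -.003 -.037 -.040 -.024;.001 .004 -.003 -.049 -.091 -.027
```

```bash
echo '0.001,0.004,-0.003,0.001,0.021,-0.004;0.001,0.004,-0.003,0.009,0.016,0.005;0.001,0.004,-0.003,0.012,0.013,0.009;0.001,0.004,-0.003,0.014,0.01,0.013;0.002,0.004,-0.003,0.016,0.007,0.015;0.002,0.004,-0.003,0.016,0.005,0.017;0.002,0.004,-0.003,0.016,0.002,0.018;0.002,0.004,-0.003,0.015,0,0.018;0.002,0.004,-0.003,0.014,-0.002,0.017;0.002,0.004,-0.003,0.013,-0.004,0.015;0.002,0.004,-0.003,0.011,-0.005,0.013;0.002,0.004,-0.003,0.009,-0.006,0.011;0.002,0.004,-0.003,0.007,-0.007,0.009;0.002,0.004,-0.003,0.005,-0.008,0.007;0.002,0.004,-0.003,0.004,-0.009,0.005;0.002,0.004,-0.003,0.002,-0.01,0.003;0.002,0.004,-0.003,0,-0.011,0.001;0.002,0.004,-0.003,-0.002,-0.012,-0.001;0.002,0.004,-0.003,-0.003,-0.013,-0.003;0.002,0.004,-0.003,-0.005,-0.014,-0.004' | python3 steer.py .085; echo '0.002,0.004,-0.003,-0.007,-0.016,-0.006;0.002,0.004,-0.003,-0.01,-0.018,-0.008;0.002,0.004,-0.003,-0.013,-0.02,-0.011;0.001,0.004,-0.003,-0.017,-0.023,-0.014;0.001,0.004,-0.003,-0.022,-0.027,-0.017;0.001,0.004,-0.003,-0.029,-0.032,-0.02;0.001,0.004,-0.003,-0.037,-0.04,-0.024;0,0,0,-0.049,-0.091,-0.027;0,0,0,0,0,0' | python3 steer.py
python3 - <<'E'
from cone import *
print(arm.observe()["joints"]);go([.6255,-.162,.2],down(-1.41));go([.6255,-.162,.2],down(.1))
E
```

```text
clock: 17.33
position: [0.5173, 0.1499, 0.2242]
tcp_rot: [0.955, 0.045, 0.263, -0.127]
wrist_force: [0.1, 0.3, -0.2]
opening: 0.085
finger_force: 0.0
clock: 18.08
position: [0.5243, 0.1175, 0.2442]
tcp_rot: [0.984, 0.097, 0.146, -0.01]
wrist_force: [0.7, 0.5, 0.1]
opening: 0.085
finger_force: 0.0
[0.163 0.175 2.078 0.003 0.595 1.536]
t 18.08 shift(tool) [0.03  0.293 0.058] rot [-0.23  -0.234  1.593] shift after rot [ 0.292 -0.055  0.044]
t 18.08 shift(tool) [0.03  0.293 0.058] rot [-0.006 -0.294  0.095] shift after rot [0.073 0.288 0.044]
```

```bash
echo '0,0,0,-0.002,-0.098,0.032;0,0,0,-0.002,-0.098,0.032;0,0,0,-0.002,-0.098,0.031;0.0081,0.032,0.005,0,0,0;0.0081,0.032,0.005,0,0,0;0.0081,0.032,0.005,0,0,0;0.0081,0.032,0.005,0,0,0;0.0081,0.032,0.005,0,0,0;0.0081,0.032,0.005,0,0,0;0.0081,0.032,0.005,0,0,0;0.0081,0.032,0.005,0,0,0;0.0081,0.032,0.005,0,0,0' | python3 steer.py >/dev/null; echo '0,0,0.006,0,0,0.1162;0,0,0.006,0,0,0.1162;0,0,0.006,0,0,0.1162;0,0,0.006,0,0,0.1162;0,0,0.006,0,0,0.1162;0,0,0.006,0,0,0.1162;0,0,0.006,0,0,0.1162;0,0,0.006,0,0,0.1162;0,0,0.006,0,0,0.1162;0,0,0.006,0,0,0.1162;0,0,0.006,0,0,0.1162;0,0,0.006,0,0,0.1162;0,0,0.006,0,0,0.1162;0,0,0,0,0,0;0,0,0,0,0,0' | python3 steer.py;python3 - <<'E'
from h import *
np.set_printoptions(precision=4,suppress=True)
c=Cam("wrist","w9")
for q in plates(c,(60,60,600,470),amin=3000): print(q)
print(arm.observe()["joints"]);go([.6255,-.162,-.0],down(-1.41))
E
```

```text
clock: 20.33
position: [0.623, -0.1587, 0.1171]
tcp_rot: [0.763, -0.646, -0.003, -0.005]
wrist_force: [1.1, 0.9, -0.0]
opening: 0.085
finger_force: 0.0
{'px': array([316., 233.], dtype=float32), 'ctr': array([ 0.6261, -0.1636,  0.0205]), 'e': array([0.0548, 0.1184, 0.064 , 0.1186]), 'yaw': np.float64(-1.407429802767201), 'hole': array([315.5588, 175.    ])}
[-0.3026  0.595   1.711   0.0143  0.8368  2.6636]
t 20.38 shift(tool) [ 0.0047 -0.0011  0.1177] rot [-0.0038  0.01    0.005 ] shift after rot [ 0.0035 -0.0016  0.1177]
```

```bash
echo '0,0,0,-0.004,0.01,0.006;0.0024,-0.0008,0.02,0,0,0;0.0024,-0.0008,0.025,0,0,0;0,0,0.025,0,0,0;0,0,0.022,0,0,0;0,0,0.012,0,0,0;0,0,0.009,0,0,0;0,0,0,0,0,0;0,0,0,0,0,0' | python3 steer.py
python3 - <<'E'
from h import *
go([.626,-.163,.001],down(-1.408))
E
```

```text
clock: 21.13
position: [0.6266, -0.1631, 0.0061]
tcp_rot: [0.76, -0.65, 0.001, 0.0]
wrist_force: [0.0, -0.4, 0.6]
opening: 0.0851
finger_force: 0.0
t 21.13 shift(tool) [-0.0002  0.0006  0.0051] rot [-0.0005 -0.0009 -0.0063] shift after rot [-0.0002  0.0006  0.0051]
```

```bash
echo '0,0.0006,0.003,0,0,-0.006;0,0,0.002,0,0,0;0,0,0,0,0,0' | python3 steer.py>/dev/null; echo '0,0,0,0,0,0;0,0,0,0,0,0;0,0,0,0,0,0;0,0,0,0,0,0;0,0,0,0,0,0;0,0,0,0,0,0' | python3 steer.py .045 40;  echo '0,0,-0.004,0,0,0;0,0,-0.01,0,0,0;0,0,-0.02,0,0,0;0,0,-0.035,0,0,0;0,0,-0.035,0,0,0;0,0,-0.035,0,0,0;0,0,-0.035,0,0,0;0,0,-0.035,0,0,0;0,0,-0.03,0,0,0;0,0,0,0,0,0' | python3 steer.py
python3 - <<'E'
from cone import *
c=Cam("wrist","w10")
for q in plates(c,(200,150,460,430),amin=3000): print(q)   # held plate, pixel check only
go([.524,.118,.25],tilted(.3,.195));go([.524,.118,.25],tilted(0,.195))
E
```

```text
clock: 21.88
position: [0.6259, -0.1632, 0.0011]
tcp_rot: [0.762, -0.648, 0.001, 0.0]
wrist_force: [-2.4, 0.9, 4.6]
opening: 0.0551
finger_force: 41.9
clock: 22.72
position: [0.6283, -0.1638, 0.2472]
tcp_rot: [0.762, -0.648, 0.005, -0.002]
wrist_force: [0.8, -0.7, -0.8]
opening: 0.0546
finger_force: 43.0
{'px': array([318., 310.], dtype=float32), 'ctr': array([ 0.608, -0.026,  0.021]), 'e': array([0.161, 0.316, 0.204, 0.317]), 'yaw': np.float64(-1.408975291437137), 'hole': array([317.559, 232.559])}
t 22.77 shift(tool) [-0.294  0.057 -0.007] rot [ 0.239  0.225 -1.591] shift after rot [-0.043 -0.296 -0.019]
t 22.77 shift(tool) [-0.294  0.057 -0.007] rot [-0.002 -0.008 -1.604] shift after rot [-0.047 -0.296 -0.006]
```

```bash
echo '0,0,0,0,0,-0.1146;0,0,0,0,0,-0.1146;0,0,0,0,0,-0.1146;0,0,0,0,0,-0.1146;0,0,0,0,0,-0.1146;0,0,0,0,0,-0.1146;0,0,0,0,0,-0.1146;0,0,0,0,0,-0.1146;0,0,0,0,0,-0.1146;0,0,0,0,0,-0.1146;0,0,0,0,0,-0.1146;0,0,0,0,0,-0.1146;0,0,0,0,0,-0.1146;0,0,0,0,0,-0.1146' | python3 steer.py>/dev/null; echo '-0.005,-0.033,0,0,0,0;-0.005,-0.033,0,0,0,0;-0.005,-0.033,0,0,0,0;-0.005,-0.033,0,0,0,0;-0.005,-0.033,0,0,0,0;-0.005,-0.033,0,0,0,0;-0.005,-0.033,0,0,0,0;-0.005,-0.033,0,0,0,0;-0.005,-0.033,0,0,0,0;0,0,0,0,0.1,0;0,0,0,0,0.1,0;0,0,0,0,0.1,0;0,0,0,0,0,0' | python3 steer.py
python3 - <<'E'
from cone import *
r=cone(slot(-.046,.02,.085,0),onboard(1),[.23,.33,2.36,3.3,.139,-1.7],24)
show(r)
E
```

```text
clock: 25.02
position: [0.5193, 0.1193, 0.2375]
tcp_rot: [0.984, 0.097, 0.149, -0.014]
wrist_force: [-1.4, -0.4, -1.6]
opening: 0.0552
finger_force: 43.1
now [0.162 0.175 2.101 0.018 0.565 1.523] goal q [ 0.234  0.308  2.341  3.36   0.102 -1.755] 1.251733609490229e-11
4 [0.067 0.157 2.259 0.575 0.298 0.977] toolz [ 0.438  0.189 -0.879] maxdq/row 0.13924849292437885
8 [0.042 0.185 2.319 1.132 0.233 0.43 ] toolz [ 0.491  0.23  -0.84 ] maxdq/row 0.1392484929243788
12 [ 0.047  0.22   2.361  1.689  0.22  -0.116] toolz [ 0.53   0.242 -0.813] maxdq/row 0.1392484929243789
16 [ 0.088  0.256  2.392  2.246  0.222 -0.662] toolz [ 0.566  0.223 -0.794] maxdq/row 0.1392484929243789
20 [ 0.166  0.288  2.397  2.803  0.208 -1.209] toolz [ 0.586  0.168 -0.793] maxdq/row 0.1392484929243789
24 [ 0.234  0.308  2.341  3.36   0.102 -1.755] toolz [ 0.547  0.108 -0.83 ] maxdq/row 0.13924849292437846
.001 -.001 .003 .040 .090 .023;0 -.001 .003 .029 .039 .018;0 -.001 .003 .022 .030 .015;0 -.001 .003 .016 .024 .012;0 -.001 .003 .013 .020 .010;0 -.001 .003 .010 .018 .008;0 -.001 .003 .008 .015 .007;0 -.001 .003 .006 .014 .005;0 -.001 .003 .005 .013 .004;0 -.001 .003 .003 .012 .003;0 -.001 .003 .002 .012 .002;0 -.001 .003 0 .011 0;0 -.001 .003 -.002 .011 -.002;-.001 -.001 .003 -.004 .010 -.004;-.001 -.001 .003 -.006 .010 -.007;-.001 -.001 .003 -.009 .008 -.009;-.001 -.001 .003 -.011 .007 -.012;-.001 -.001 .003 -.014 .005 -.014;-.001 -.001 .003 -.015 .002 -.016;-.001 -.001 .003 -.016 -.001 -.017;-.001 -.001 .003 -.017 -.005 -.018;-.001 -.001 .003 -.016 -.009 -.016;-.001 -.001 .003 -.013 -.015 -.013;0 -.001 .003 -.006 -.032 -.005
```

```bash
echo '0.001,-0.001,0.003,0.04,0.09,0.023;0,-0.001,0.003,0.029,0.039,0.018;0,-0.001,0.003,0.022,0.03,0.015;0,-0.001,0.003,0.016,0.024,0.012;0,-0.001,0.003,0.013,0.02,0.01;0,-0.001,0.003,0.01,0.018,0.008;0,-0.001,0.003,0.008,0.015,0.007;0,-0.001,0.003,0.006,0.014,0.005;0,-0.001,0.003,0.005,0.013,0.004;0,-0.001,0.003,0.003,0.012,0.003;0,-0.001,0.003,0.002,0.012,0.002;0,-0.001,0.003,0,0.011,0;0,-0.001,0.003,-0.002,0.011,-0.002;-0.001,-0.001,0.003,-0.004,0.01,-0.004;-0.001,-0.001,0.003,-0.006,0.01,-0.007;-0.001,-0.001,0.003,-0.009,0.008,-0.009;-0.001,-0.001,0.003,-0.011,0.007,-0.012;-0.001,-0.001,0.003,-0.014,0.005,-0.014;-0.001,-0.001,0.003,-0.015,0.002,-0.016;0,0,0,0,0,0' | python3 steer.py
python3 - <<'E'
from cone import *
r=cone(slot(-.046,.016,.03,0),onboard(1),[.23,.46,2.33,3.22,.24,-1.7],12,.21)
show(r)
E
```

```text
clock: 26.68
position: [0.5456, 0.1504, 0.1906]
tcp_rot: [0.944, 0.07, 0.315, -0.075]
wrist_force: [-0.3, -0.1, -1.4]
opening: 0.0549
finger_force: 43.1
now [ 0.154  0.269  2.387  2.628  0.192 -1.026] goal q [ 0.232  0.444  2.32   3.238  0.215 -1.635] 2.527507323643234e-10
4 [ 0.176  0.33   2.373  2.831  0.209 -1.229] toolz [ 0.575  0.166 -0.801] maxdq/row 0.05086408586080671
8 [ 0.204  0.387  2.348  3.035  0.21  -1.432] toolz [ 0.561  0.139 -0.816] maxdq/row 0.05086408586080626
12 [ 0.232  0.444  2.32   3.238  0.215 -1.635] toolz [ 0.547  0.108 -0.83 ] maxdq/row 0.05086408586080671
-.001 0 .006 -.002 -.001 -.002;-.001 0 .006 -.005 -.004 -.004;-.001 0 .006 -.005 -.005 -.005;-.001 0 .006 -.006 -.005 -.006;-.001 0 .006 -.006 -.006 -.006;-.001 0 .006 -.006 -.006 -.006;-.001 0 .006 -.007 -.006 -.006;-.001 0 .006 -.007 -.006 -.006;-.001 0 .006 -.007 -.006 -.007;-.001 0 .006 -.007 -.006 -.007;-.001 0 .006 -.007 -.006 -.007;-.001 0 .006 -.007 -.005 -.007
```

```bash
echo '-0.001,0,0.006,-0.002,-0.001,-0.002;-0.001,0,0.006,-0.005,-0.004,-0.004;-0.001,0,0.006,-0.005,-0.005,-0.005;-0.001,0,0.006,-0.006,-0.005,-0.006;-0.001,0,0.006,-0.006,-0.006,-0.006;-0.001,0,0.006,-0.006,-0.006,-0.006;-0.001,0,0.006,-0.007,-0.006,-0.006;-0.001,0,0.006,-0.007,-0.006,-0.006;-0.001,0,0.006,-0.007,-0.006,-0.007;-0.001,0,0.006,-0.007,-0.006,-0.007;-0.001,0,0.006,-0.007,-0.006,-0.007;-0.001,0,0.006,-0.007,-0.005,-0.007;0,0,0,0,0,0;0,0,0,0,0,0' | python3 steer.py >/dev/null; python3 st.py
python3 - <<'E'
from cone import *
print(arm.observe()["joints"]);go(slot(-.046,.014,.005,0),onboard(1))
c=Cam("wrist","w11")
import pickle;pickle.dump(c,open("w11.pkl","wb"))
E
```

```text
t 27.85 up/lat/lift mm [ 18.6 -45.7  32. ] F u,y,n [-0.4  0.7 -0.3] Tq u,y,n [0.04 0.37 0.  ]
[ 0.233  0.437  2.316  3.249  0.204 -1.643]
t 27.85 shift(tool) [-0.005  0.     0.027] rot [ 0.001  0.001 -0.001] shift after rot [-0.005  0.     0.027]
```

```bash
echo '-0.001,0,0.006,0,0,0;-0.001,0,0.006,0,0,0;-0.001,0,0.006,0,0,0;0,0,0.005,0,0,0;0,0,0.002,0,0,0;0,0,0,0,0,0;0,0,0,0,0,0' | python3 steer.py >/dev/null; python3 st.py; echo '0,0,0.0015,0,0,0;0,0,0,0,0,0' | python3 steer.py >/dev/null; python3 st.py; echo '0,0,0.001,0,0,0;0,0,0,0,0,0' | python3 steer.py >/dev/null; python3 st.py
```

```text
t 28.48 up/lat/lift mm [ 14.4 -45.8   7.3] F u,y,n [-0.3 -0.5 -0.9] Tq u,y,n [-0.01  0.39 -0.05]
t 28.65 up/lat/lift mm [ 14.7 -45.8   6. ] F u,y,n [ 0.2 -0.2 -0.9] Tq u,y,n [-0.04  0.41  0.03]
t 28.82 up/lat/lift mm [ 14.7 -45.8   4.9] F u,y,n [-0.2  1.1 -0.8] Tq u,y,n [0.02 0.36 0.  ]
```

```bash
for i in 1 2 3; do echo '0,0,0.0006,0,0,0;0,0,0,0,0,0' | python3 steer.py >/dev/null; python3 st.py; done
```

```text
t 28.98 up/lat/lift mm [ 14.7 -45.8   4.4] F u,y,n [-0.4 -0.   1.1] Tq u,y,n [ 0.05  0.37 -0.04]
t 29.15 up/lat/lift mm [ 14.8 -45.8   4.2] F u,y,n [ 1.1 -0.3 11.9] Tq u,y,n [ 0.14  0.35 -0.05]
t 29.32 up/lat/lift mm [ 14.7 -45.8   4. ] F u,y,n [-0.1 -0.1 28.3] Tq u,y,n [ 0.12  0.32 -0.02]
```

```bash
echo '0,0,-0.0009,0,0,0;-0.0015,0,0,0,0,0;-0.0015,0,0,0,0,0;-0.0015,0,0,0,0,0;0,0,0,0,0,0' | python3 steer.py >/dev/null; python3 st.py; echo '-0.0015,0,0,0,0,0;-0.0015,0,0,0,0,0;0,0,0,0,0,0' | python3 steer.py >/dev/null; python3 st.py;echo '-0.0015,0,0,0,0,0;-0.001,0,0,0,0,0;0,0,0,0,0,0' | python3 steer.py >/dev/null; python3 st.py
```

```text
t 29.73 up/lat/lift mm [ 10.9 -45.8   4.2] F u,y,n [ 3.3  0.3 12.9] Tq u,y,n [ 0.18 -0.15 -0.04]
t 29.98 up/lat/lift mm [  8.  -45.8   4.2] F u,y,n [ 4.7  0.3 13.5] Tq u,y,n [ 0.2  -0.15 -0.01]
t 30.23 up/lat/lift mm [  5.7 -45.8   4.3] F u,y,n [ 4.8  0.9 14.1] Tq u,y,n [ 0.2  -0.26 -0.03]
```

```bash
echo '-0.001,0,-0.0004,0,0,0;0,0,0,0,0,0' | python3 steer.py >/dev/null; python3 st.py; for i in 1 2; do echo '-0.0008,0,0,0,0,0;0,0,0,0,0,0' | python3 steer.py >/dev/null; python3 st.py; done
```

```text
t 30.4 up/lat/lift mm [  3.4 -45.8   4.5] F u,y,n [-0.5  0.3  0. ] Tq u,y,n [ 0.02  0.36 -0.02]
t 30.57 up/lat/lift mm [  2.6 -45.8   4.4] F u,y,n [ 0.5 -1.   2.4] Tq u,y,n [ 0.08  0.31 -0.01]
t 30.73 up/lat/lift mm [  1.8 -45.8   4.4] F u,y,n [0.3 0.5 1.5] Tq u,y,n [ 0.04  0.28 -0.06]
```

```bash
echo '-0.0007,0,0.0002,0,0,0;0,0,0,0,0,0' | python3 steer.py >/dev/null; python3 st.py; for i in 1 2; do echo '-0.0007,0,0,0,0,0;0,0,0,0,0,0' | python3 steer.py >/dev/null; python3 st.py; done
```

```text
t 30.9 up/lat/lift mm [  1.7 -45.8   4.4] F u,y,n [2.5 0.4 7.3] Tq u,y,n [ 0.13  0.07 -0.  ]
t 31.07 up/lat/lift mm [  1.2 -45.8   4.4] F u,y,n [2.7 0.4 8.1] Tq u,y,n [ 0.17 -0.07 -0.  ]
t 31.23 up/lat/lift mm [  1.2 -45.8   4.4] F u,y,n [4.7 0.1 8.6] Tq u,y,n [ 0.08 -0.35  0.  ]
```

```bash
echo '-0.0005,0,0,0,0,0;0,0,0,0,0,0' | python3 steer.py >/dev/null; python3 st.py; echo '-0.0004,0,0,0,0,0;0,0,0,0,0,0' | python3 steer.py >/dev/null; python3 st.py
```

```text
t 31.4 up/lat/lift mm [  1.1 -45.8   4.4] F u,y,n [ 6.7 -0.   9.1] Tq u,y,n [ 0.14 -0.6   0.02]
t 31.57 up/lat/lift mm [  1.1 -45.8   4.4] F u,y,n [ 8.5 -1.2  8.7] Tq u,y,n [ 0.09 -0.77 -0.02]
```

The hook bears on the rail: position is stuck while the force rises. I'll ease slightly, release and retreat, then measure from the images.

```bash
echo '0.0004,0,0,0,0,0;0,0,0,0,0,0;0,0,0,0,0,0;0,0,0,0,0,0;0,0,0,0,0,0;0,0,0,0,0,0' | python3 steer.py .068 >/dev/null; python3 st.py; echo '0,0,-0.004,0,0,0;0,0,-0.008,0,0,0;0,0,-0.015,0,0,0;0,0,-0.025,0,0,0;0,0,-0.03,0,0,0;0,0,0,0,0,0' | python3 steer.py >/dev/null; python3 st.py;cat > chk.py <<'E'
import sys
from h import *
np.set_printoptions(precision=1,suppress=True)
c=Cam("wrist",sys.argv[1])
P0=H-.004*-Nn*0+.0245*Nn   # top faces: 20.5 mm + 4 mm found at contact
hsv=cv2.cvtColor(c.im,cv2.COLOR_BGR2HSV)
m=cv2.inRange(hsv,(8,40,150),(16,110,255))
m=cv2.morphologyEx(m,cv2.MORPH_CLOSE,np.ones((7,7)))
for k in cv2.findContours(m,cv2.RETR_EXTERNAL,cv2.CHAIN_APPROX_NONE)[0]:
    if cv2.contourArea(k)<1500: continue
    r=cv2.minAreaRect(k);b=cv2.boxPoints(r);W=c.on(b,Nn,P0@Nn)-H
    print("skin px",np.array(r[0]),"size",np.array(r[1]),"board u,y mm",(1e3*np.c_[W@U,W@Y]).tolist(),"ctr",1e3*np.array([W.mean(0)@U,W.mean(0)@Y]))
E
python3 chk.py w12; python3 -c "
from h import *;print(arm.observe()['joints'])"
```

```text
t 32.07 up/lat/lift mm [ -0.8 -45.8   4.2] F u,y,n [ 0.4  0.6 -0.1] Tq u,y,n [-0.    0.23  0.02]
t 32.57 up/lat/lift mm [ -0.  -45.5  90.3] F u,y,n [ 1.   0.5 -0.7] Tq u,y,n [0.02 0.26 0.01]
skin px [318. 277.] size [124.  80.] board u,y mm [[-16.195698024847573, -22.842444418600223], [-16.23430853395473, -70.90613614474766], [-102.46507141425941, -73.97445413503098], [-102.41106748940757, -19.75555501118638]] ctr [-59.3 -46.9]
skin px [171.8 275.4] size [130.2  80.1] board u,y mm [[-16.129159710625107, 69.11707443891483], [-10.819724748181835, 20.771107537742974], [-99.81868500423087, 20.187102869576737], [-106.6395844945853, 75.02837558414383]] ctr [-58.4  46.3]
[ 0.23871117  0.30874266  2.38668592  3.3147205   0.14797487 -1.70542996]
```

Run:
```python
from h import *
np.set_printoptions(precision=1,suppress=True)
c=Cam("wrist","w13");hsv=cv2.cvtColor(c.im,cv2.COLOR_BGR2HSV)
m=cv2.inRange(hsv,(7,145,90),(18,255,255))
for k in cv2.findContours(m,cv2.RETR_EXTERNAL,cv2.CHAIN_APPROX_NONE)[0]:
    if cv2.contourArea(k)<60: continue
    W=c.on(k[:,0],Nn,(H+.0095*Nn)@Nn)-H;u,y=1e3*W@U,1e3*W@Y
    if abs(np.median(u)+5)<30: print("rail piece y",y.min(),y.max(),"u",u.min(),u.max())
m=cv2.morphologyEx(cv2.inRange(hsv,(8,40,150),(16,110,255)),cv2.MORPH_CLOSE,np.ones((7,7)))
for k in cv2.findContours(m,cv2.RETR_EXTERNAL,cv2.CHAIN_APPROX_NONE)[0]:
    if cv2.contourArea(k)<1500: continue
    p=cv2.approxPolyDP(cv2.convexHull(k),6,True)[:,0];W=c.on(p,Nn,(H+.0245*Nn)@Nn)-H
    print("skin",(1e3*np.c_[W@U,W@Y]).round(1).tolist())
```

```text
rail piece y -114.07680171630166 -76.28695944200011 u -8.475800068107258 0.9986592026137774
rail piece y 79.56549598090966 113.99443060798346 u -8.270209130922932 1.193307444689942
rail piece y -17.72513716054373 71.02263636519051 u -8.37397822752153 12.743481461448964
skin [[-16.3, -70.9], [-102.3, -71.2], [-103.0, -23.3], [-16.3, -23.1]]
skin [[-15.6, 22.3], [-83.1, 21.4], [-102.9, 42.8], [-102.8, 69.7], [-16.2, 68.9]]
```

```bash
python3 -c "
from station import arm
print(arm.hand_in())"
```

```text
the job is handed in; nothing more can be done
None
```

Both plates hang side by side with their hooks behind the rail, flat and square as measured in the last wrist image, and the job was handed in at about 33 s; the pull on the rail stayed under about 9 N and it showed no sign of having moved.

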